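Unhook the hanging gear and pack the case

TASK

Pack away the gear that the shells hung from while they were sprayed: lift and twist every hook off its eye plate while the plate stays on the table, then lay the hooks flat in the long pockets of the case and stand the eye plates on their feet in the short ones, one part to a pocket. When everything is in, swing the lid over and press it fully shut, edge to edge. Leave the bottle and the paddle where they are.

Things in the scene. Friction and masses are not known exactly. Their poses are not given: they have to be found in the camera images.
- eye_1: Steel eye plate, loose, 0.3 kg: foot plate 78 (x) x 48 (y) x 4 mm, upright bow in the plane y = 0, 60 mm high over all. Origin: centre of its underside. The bow is flat strip: legs at x = -22 and +22 mm, 4 mm thick in x, 16 mm wide in y, joined by the crown, 5 mm thick, 16 mm wide in y, flat for 30 mm in x, underside 52-55 mm up. Pinch the crown across its 16 mm to lift it.
- eye_1_leg (a point): Foot, on the underside, of the leg at x = -22 mm of eye_1, axes as eye_1's. Up to 16 mm height the leg stands in a round boss 19 mm across; from 16 to 52 mm there is only the thin strip. If hook_1 is present it starts round this leg, resting on the plate about the boss.
- hook_1: Dark steel hook of 10 mm round bar, loose, 90 g, 114 x 44 mm, lying flat; may be absent. Origin: centre of the round bowl (24 mm inside), at the bar's underside. The straight shank runs along -x, x = -22 to -70 mm at y = 0 (grip at x = -50 mm), and ends in a small closed eye. Starts round a leg of eye_1, yaw 0.15 to 0.6 rad greater than eye_1's, shank end on the table.
- hook_1_mid (a point): Middle of hook_1's length, at its underside, 35 mm from the bowl's centre towards the shank; axes as the hook's.
- hook_1_mouth (a point): Middle of hook_1's mouth, at the bar's underside, axes as hook_1's. The mouth, 11 mm between tip and shank, faces 142 degrees from the hook's +x towards +y. Too narrow for boss or strip width: lift the hook's underside to 17-40 mm, turn it about the leg till the mouth faces eye_1's +y (hook yaw 0.9 less than eye_1's, +-0.35 rad), draw it 50 mm along eye_1's -y.
- eye_2: Eye plate, exactly like eye_1.
- hook_2: Hook, exactly like hook_1; starts in the same way round the leg at x = -22 mm of eye_2 and comes off in the same way; may be absent.
- hook_2_mid (a point): Middle of hook_2's length, at its underside, 35 mm from the bowl's centre towards the shank; axes as the hook's.
- eye_3: Eye plate, exactly like eye_1.
- hook_3: Hook, exactly like hook_1; starts in the same way round the leg at x = -22 mm of eye_3 and comes off in the same way; may be absent.
- hook_3_mid (a point): Middle of hook_3's length, at its underside, 35 mm from the bowl's centre towards the shank; axes as the hook's.
- case: Base half of a grey moulded clamshell case, fixed to the table, 238 (x) x 218 (y) x 65 mm high, walls 5 mm, lined with foam. Origin: centre of its underside; x roughly away from the robot. Six pockets, floors 27 mm above the table, dividers 8 mm thick and 53 mm above the table: three long ones (130 mm in x, 60 in y) nearer the robot, three short ones (90 in x, 60 in y) behind.
- long_pocket_1 (a point): Centre of the floor of the left (+y) long pocket, 27 mm above the table; axes as the case's. Takes one hook lying flat along x.
- short_pocket_1 (a point): Centre of the floor of the left (+y) short pocket, 27 mm above the table; axes as the case's. Takes one eye plate standing on its foot plate with its length (its x) along the pocket's x.
- long_pocket_2 (a point): Centre of the floor of the middle long pocket, 27 mm above the table; axes as the case's. Takes one hook lying flat along x.
- short_pocket_2 (a point): Centre of the floor of the middle short pocket, 27 mm above the table; axes as the case's. Takes one eye plate standing on its foot plate with its length (its x) along the pocket's x.
- long_pocket_3 (a point): Centre of the floor of the right (-y, beside the hinge) long pocket, 27 mm above the table; axes as the case's. Takes one hook lying flat along x.
- short_pocket_3 (a point): Centre of the floor of the right (-y, beside the hinge) short pocket, 27 mm above the table; axes as the case's. Takes one eye plate standing on its foot plate with its length (its x) along the pocket's x.
- case_lid (a joint): Angle of the lid half (rad): 0 = shut, its edge on the base's edge all round; starts 1.7 to 1.85, standing open past upright at the right (-y) of the case. Stiff hinge (0.55 N m): it stays where it is left and must be pushed all the way down. The lid is a shell like the base, 238 x 218 mm, 34 mm deep; shut, its outside is 99 mm above the table.
- lid_hinge (a point): Middle of the hinge line, on the right (-y) upper edge of the base half, 65 mm above the table; axes as the case's (the hinge line runs along x).
- lid_edge (a point): Middle of the lid's free edge, 218 mm from the hinge line, on the edge that meets the base; axes turn with the lid: y from the hinge to this edge, z from the edge plane towards the lid's outside (34 mm away).
- oil_bottle: White plastic bottle, 90 mm high, 45 mm across; not part of the job. Origin: centre of its underside.
- paddle: Yellow round paddle on a foot, 183 mm high; not part of the job. Origin: centre of its underside.
Things that resemble listed ones, but are neither listed nor needed, are in the scene too. Leave any green look-alike of the eye_2 alone.

How it is judged:
By the outcome, as a careful person would: the job done as asked, in the order asked, and still so for the second after the job is handed in, with the robot touching nothing.
Of hook_1, hook_2, hook_3 only 2 to 3 are there at a start; the rules pass over those that are not, and their reading is None.
At some moment in a run one of eye_1, eye_2, eye_3 may be knocked a few centimetres aside while the robot is not near it.
It also fails if it takes over 210 s, if anything falls off the work surface, if the arm or the gripper's body presses on something with over 40 N, if the wrist force passes 120 N, or if a joint passes its speed limit or range.

ROBOT

A 6-joint arm with a two-finger parallel gripper is mounted at the origin on the work surface; the furniture and walls round the work are solid. World frame = base frame: x ahead of the robot, y to its left, z up, the work surface at z = 0. Lengths are in m, angles in degrees, forces in N, time in s.
With the tool pointing down it reaches from about 0.4 to 0.825 m from the base axis. Payload 7 kg.
Tool frame: the origin (TCP) lies at the very end of the fingers, on their centre line; the grasp point (between the pads) lies 19 mm behind it; z points along the fingers, y is the line along which they close (so a half turn about z gives the same grasp; the last joint's range is limited). The gripper opens to 88 mm and grips with 3 to 60 N. Pads are 19 mm wide; open, the fingers measure 130 mm over their backs; the gripper's body (78 mm by 193 mm) begins 47 mm behind the grasp point.
Start: joints at [85.147, 20.546, 0.682, 0, -70.136, -16.507], TCP at [0.246, 0.629, 0.227] pointing down, gripper open.
Joint ranges: [-176.03, 176.03], [-82.01, 121.73], [-58.28, 71.71], [-173.87, 95.51], [-174.79, -0.11], [-173.66, 173.66]. Speed limits (degrees/s): [136.94, 136.94, 172.46, 180, 180, 180].

INTERFACE

Orientations are given as [roll, pitch, yaw] about the fixed x, y, z axes, in that order (R = Rz(yaw) Ry(pitch) Rx(roll)).
In Python, from plant import get_obs, snapshot, camera_params, close_job, boxes_of, cut_out, landmark_of gives the robot as it stands.
- The arm moves only by the shell command python3 -m inch 'ROWS' [OPENING]. ROWS is text: rows parted by semicolons, each of 6 numbers parted by spaces: the shift along the tool's x, y, z in units of 30 cm (1.0 is 30 cm), then the turn, a rotation vector about the tool's x, y, z in units of pi rad (1.0 is pi rad). A call has 1 to 10 rows; each row is the pose to reach, as a shift and turn from the pose commanded when the call began, along the tool's axes at that moment, turning the shorter way round; what a row does not reach only later rows make up. A row lasts 1/12 s, in which the tool goes at most 41.7 mm and 7.16 degrees, less where a joint would pass 70% of its speed; a pose out of reach is approached as far as the arm can. A call with a number of a shift or a turn outside -1 to 1 is refused whole. A call with a gripper value outside its range is refused whole. OPENING is the closure, from -1 (fully open) to 1 (shut), set as the call begins (- or left out, the last holds). The fingers move at their own pace and stop on an object; the grip force is fixed at half the most. Time passes only in rows, so rows that repeat a pose let the fingers close. It gives the time, the measured TCP pose, the force, the opening and the grip force at its end, in the units of the state.
- get_obs(): the state, without advancing time (a new reading comes with each control period).
- snapshot(name): name is "scene" or "top" or "wrist"; returns the picture (400x640x3 uint8, red, green, blue); there is no depth.
- camera_params(name): a dict with "mtx" (3x3 intrinsics, pixels), "rvec" (rotation vector, rad) and "tvec" (3), from world to camera coordinates, as OpenCV has them. Camera axes: x right, y down, z forward; pixel columns grow to the right and rows downward; lengths in m; the calibration is good to about 2 mm. A picture is of the moment at which its call begins: read the wrist's pose just before it. camera_params takes no time and is no camera call; for the wrist camera it gives the pose at the moment of the call.
- close_job(): hands the job in; it is judged then, once.
Trained networks look in the newest picture that a camera, given by its name, has taken for a name from the list of things; names that differ only in an ending like _2 or _b are one class to them, and where a whole thing is asked for, a point or a joint stands for the part that bears it (a point fixed in the world has none). Each returns a list of dicts, best first, with "p" (0 to 1); they miss things now and then, are a little off and sometimes report something else, mostly with a low value. They report only what shows in the picture. A call takes as long as a camera call. They do not tell look-alikes from the thing itself.
- boxes_of(camera, thing): "rect" ([left, top, width, height] in pixels, round what is visible of it).
- cut_out(camera, thing): "pixels" (400x640 bool, what is visible of it) and "rect" ([left, top, width, height] in pixels, round what is visible of it).
- landmark_of(camera, thing): "uv" ([column, row] in pixels: a listed point, or the origin of a listed thing).
The state is a dict: "clock": time; "joint_pos": joint angles; "qvel": joint speeds; "tau": joint torques, N m; "tool_pos": TCP position; "orientation": TCP orientation; "force": force on the tool from outside, world axes, zero at the start; "moment": the same for the moment, N m; "opening": finger opening in m; "gripper_force": force on a finger pad.
Only numpy, scipy, OpenCV 4.12 (cv2) and the standard library are available. Lean on these libraries where they do the work, as an engineer would, in place of code of your own. Each camera call takes 0.05 s, during which the arm holds its last target. There are 200 camera calls.

## Working session

There is one attempt and no reset: what is moved stays moved. The work goes in short steps, Python scripts to look and compute and a shell command to move; the robot and the scene stay as the last step left them, time stands still between calls to the robot, and variables do not carry over. Pictures are saved under pics/ and viewed, at most 14 in all, crops included, and the job is handed in when it is done.

```bash
ls; mkdir -p pics; python3 - <<'E'
from plant import *
import cv2,numpy as np
o=get_obs();print({k:np.round(v,3) if not isinstance(v,str) else v for k,v in o.items()})
for c in ["scene","top","wrist"]:
    im=snapshot(c);cv2.imwrite(f"pics/{c}0.png",im[:,:,::-1]);p=camera_params(c)
    R=cv2.Rodrigues(np.array(p["rvec"]))[0];print(c,np.round(-R.T@np.array(p["tvec"]).ravel(),3),np.round(R[2],2),np.array(p["mtx"])[0,0])
    for t in ["eye_1","hook_1","hook_1_mid","hook_1_mouth","eye_1_leg","case","lid_edge","lid_hinge","long_pocket_1","short_pocket_1","oil_bottle","paddle"]:
        print(t,[(np.round(d["uv"]).astype(int).tolist(),round(d["p"],2)) for d in landmark_of(c,t)])
E
```

```text
pics
{'clock': np.float64(0.0), 'joint_pos': array([ 8.5147e+01,  2.0592e+01,  6.3400e-01, -1.9000e-02, -7.0136e+01,
       -1.6506e+01]), 'qvel': array([-0.055,  0.016, -0.06 , -0.047, -0.023,  0.014]), 'tau': array([-2.0000e-03, -5.8273e+01,  2.9306e+01,  6.9970e+00,  7.0000e-03,
       -0.0000e+00]), 'tool_pos': array([0.246, 0.628, 0.226]), 'orientation': array([ 1.79905e+02, -9.00000e-03, -2.13650e+01]), 'force': array([-0.05 , -0.075, -0.191]), 'moment': array([-0.029, -0.009, -0.008]), 'gripper_force': np.float64(0.0), 'opening': np.float64(0.088)}
scene [-0.099 -0.288  0.908] [ 0.58  0.3  -0.76] 370.6179707468494
eye_1 [([225, 182], 0.83), ([357, 308], 0.67), ([274, 216], 0.56), ([271, 178], 0.51)]
hook_1 [([398, 250], 0.73), ([222, 185], 0.61), ([271, 219], 0.5)]
hook_1_mid [([226, 185], 0.56), ([399, 254], 0.22)]
hook_1_mouth [([429, 198], 0.33)]
eye_1_leg [([267, 182], 0.77), ([447, 256], 0.31)]
case [([412, 249], 0.97), ([221, 188], 0.73)]
lid_edge [([499, 215], 0.75), ([269, 183], 0.55)]
lid_hinge [([447, 255], 0.78), ([382, 243], 0.57)]
long_pocket_1 [([396, 255], 0.8),
[... 446 characters left out ...]
46)]
hook_1_mid [([428, 228], 0.31)]
hook_1_mouth []
eye_1_leg [([237, 188], 0.74)]
case [([408, 209], 0.88), ([235, 182], 0.62), ([507, 213], 0.25)]
lid_edge [([506, 212], 0.78), ([390, 176], 0.48)]
lid_hinge [([455, 215], 0.75), ([406, 224], 0.61)]
long_pocket_1 [([432, 229], 0.97), ([403, 221], 0.87), ([384, 222], 0.71), ([415, 186], 0.69)]
short_pocket_1 [([389, 178], 0.91), ([413, 185], 0.79), ([438, 187], 0.68)]
oil_bottle [([408, 136], 0.81)]
paddle [([195, 147], 0.73)]
wrist [0.318 0.599 0.386] [-0.27  0.1  -0.96] 276.07169556811516
eye_1 []
hook_1 []
hook_1_mid []
hook_1_mouth []
eye_1_leg []
case []
lid_edge []
lid_hinge []
long_pocket_1 []
short_pocket_1 []
oil_bottle []
paddle []
```

```bash
python3 - <<'E'
import cv2
a=cv2.imread("pics/top0.png");cv2.imwrite("pics/top0c.png",cv2.resize(a[115:315,160:540],None,fx=2.1,fy=2.1,interpolation=cv2.INTER_CUBIC))
E
```

```text
(no output)
```

View pics/top0c.png

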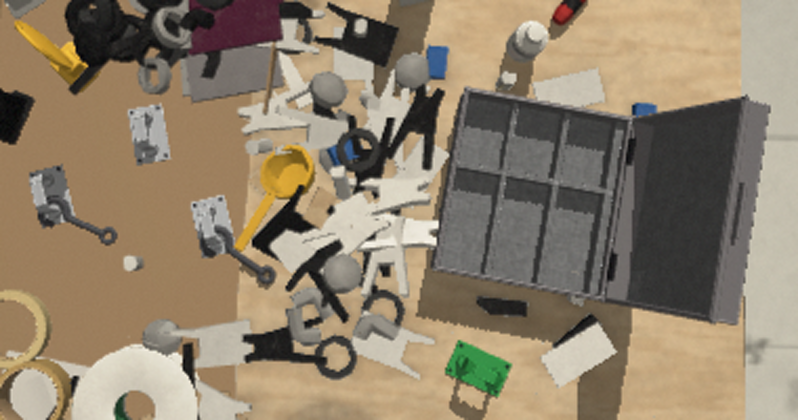

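View pics/scene0.png

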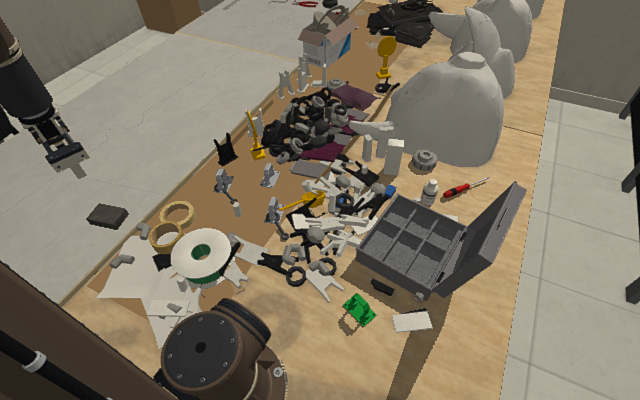

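```bash
cat > h.py <<'E'
from plant import *
import cv2,numpy as np
from scipy.optimize import least_squares
from scipy.spatial.transform import Rotation as Ro
def cam(c):
    p=camera_params(c);return np.array(p["mtx"],float),np.array(p["rvec"],float).ravel(),np.array(p["tvec"],float).ravel()
def pl(uv,z,c):
    K,r,t=c;R=cv2.Rodrigues(r)[0];C=-R.T@t
    d=R.T@np.linalg.inv(K)@np.array([uv[0],uv[1],1.]);return C+d*(z-C[2])/d[2]
def proj(P,c):
    K,r,t=c;return cv2.projectPoints(np.array(P,float).reshape(-1,1,3),r,t,K,None)[0].reshape(-1,2)
def T(p,P):  # p=(x,y,yaw[rad]) body->world
    P=np.array(P,float).reshape(-1,3);c,s=np.cos(p[2]),np.sin(p[2])
    return np.c_[p[0]+c*P[:,0]-s*P[:,1],p[1]+s*P[:,0]+c*P[:,1],P[:,2]]
def rows(targets):
    """targets: list of (x,y,z,yawdeg), tool down (or (x,y,z,[r,p,y])); prints rows from measured pose"""
    o=get_obs();p=np.array(o["tool_pos"]);R=Ro.from_euler("xyz",o["orientation"],degrees=True)
    for t in targets:
        e=t[3] if np.iterable(t[3]) else [180,0,t[3]]
        d=R.inv().apply(np.array(t[:3])-p)/0.3
        w=(R.inv()*Ro.from_euler("xyz",e,degrees=True)).as_rotvec()/np.pi
        print(" ".join(f"{v:.4f}" for v in [*d,*w]),"| mm",round(np.linalg.norm(d)*300),"deg",round(np.linalg.norm(w)*180,1))
def state():
    o=get_obs();print(round(o["clock"],1),np.round(o["tool_pos"],4),np.round(o["orientation"],1),"q",np.round(o["joint_pos"]),"F",np.round(o["force"],1),round(o["opening"],4),o["gripper_force"])
E
python3 - <<'E'
from h import *
c=cam("top")
px=[(381.4,157.9),(461,170.7),(447,257.9),(366.2,242.6),(384,222),(403,221),(432,229),(389,178),(413,185),(438,187)]
P=[(.119,.109,.065),(.119,-.109,.065),(-.119,-.109,.065),(-.119,.109,.065)]+[(-.049,y,.027) for y in(.068,0,-.068)]+[(.069,y,.027) for y in(.068,0,-.068)]
f=lambda p:(proj(T(p,P),c)-px).ravel()
s=least_squares(f,[.45,-.25,0],loss="soft_l1");print("case",s.x,np.degrees(s.x[2]));print(np.round(s.fun.reshape(-1,2) if 0 else f(s.x).reshape(-1,2),1).tolist())
for n,u in dict(A=(187,208),B=(263,222),C=(230,179),G=(387,290),bottle=(408,136),pad=(195,147),hookA=(186,216),hookB=(261,228)).items(): print(n,np.round(pl(u,0,c),3))
print("edge",np.round(proj(T(s.x,[(0,-.109,.065)]),c)))
for a in(1.7,1.75,1.8,1.85):
    print(a,np.round(proj(T(s.x,[(0,-.109+.218*np.cos(a),.065+.218*np.sin(a))]),c)))
E
```

```text
case [ 0.52913605 -0.23951148 -0.15037973] -8.616123755643937
[[-0.9, -1.1], [-1.2, -0.2], [-0.4, -0.3], [-0.2, 0.7], [-0.7, -1.4], [4.6, 3.9], [-0.2, 0.2], [1.2, 1.1], [1.2, -1.7], [0.3, 0.5]]
A [0.514 0.391 0.   ]
B [0.48  0.173 0.   ]
C [0.6   0.272 0.   ]
G [ 0.298 -0.181  0.   ]
bottle [ 0.737 -0.237  0.   ]
pad [0.691 0.377 0.   ]
hookA [0.491 0.393 0.   ]
hookB [0.462 0.178 0.   ]
edge [[453. 214.]]
1.7 [[496. 211.]]
1.75 [[500. 212.]]
1.8 [[505. 213.]]
1.85 [[509. 214.]]
```

```bash
python3 - <<'E'
from h import *
rows([(.45,.17,.23,40)])
E
```

```text
1.1905 1.1759 -0.0115 -0.0000 -0.0000 -0.3409 | mm 502 deg 61.4
```

```bash
R="x"; python3 -m inch '0.95 0.95 0 0 0 -0.34;0.95 0.95 0 0 0 -0.34;0.95 0.95 0 0 0 -0.34;0.95 0.95 0 0 0 -0.34;0.95 0.95 0 0 0 -0.34;0.95 0.95 0 0 0 -0.34;0.95 0.95 0 0 0 -0.34;0.95 0.95 0 0 0 -0.34;0.95 0.95 0 0 0 -0.34;0.95 0.95 0 0 0 -0.34' -1; python3 - <<'E'
from h import *
state();rows([(.45,.17,.23,40)])
E
```

```text
clock: 2.78
tool_pos: [0.4079, 0.2567, 0.227]
orientation: [-180.0, -0.0, 40.1]
force: [0.5, -0.4, -0.5]
opening: 0.0879
gripper_force: 0.0
2.8 [0.4079 0.2567 0.227 ] [-180.    -0.    40.1] q [ 56.   2. -23.   0. -65.  74.] F [ 0.5 -0.4 -0.5] 0.0879 0.0
-0.0788 0.3114 -0.0100 -0.0000 -0.0002 0.0006 | mm 96 deg 0.1
```

```bash
python3 -m inch '-0.08 0.31 -0.01 0 0 0;-0.08 0.31 -0.01 0 0 0;-0.08 0.31 -0.01 0 0 0;-0.08 0.31 -0.01 0 0 0;-0.08 0.31 -0.01 0 0 0' ; cat > look.py <<'E'
import sys
from h import *
n=sys.argv[1]; state()
c=cam("wrist");im=snapshot("wrist");np.savez(f"{n}.npz",K=c[0],r=c[1],t=c[2])
cv2.imwrite(f"pics/{n}.png",im[:,:,::-1])
for t in sys.argv[2:]:
    for d in landmark_of("wrist",t): print(t,np.round(d["uv"],1),round(d["p"],2),np.round(pl(d["uv"],0,c),4))
E
python3 look.py w1 eye_1 eye_1_leg hook_1 hook_1_mid hook_1_mouth; python3 -c "
import cv2;cv2.imwrite('pics/w1b.png',cv2.imread('pics/w1.png'))"
```

```text
clock: 3.2
tool_pos: [0.4489, 0.1719, 0.2298]
orientation: [-180.0, -0.0, 39.7]
force: [-1.0, 1.0, 0.0]
opening: 0.0875
gripper_force: 0.0
3.2 [0.4489 0.1719 0.2298] [-180.    -0.    39.7] q [ 44.   2. -23.  -0. -65.  85.] F [-1.  1.  0.] 0.0875 0.0
eye_1 [212.   13.7] 0.86 [0.5129 0.3968 0.    ]
eye_1 [330.4 153.2] 0.85 [0.4756 0.1737 0.    ]
eye_1 [338.   24.6] 0.79 [0.6031 0.2699 0.    ]
eye_1_leg [330.7  42.5] 0.73 [0.5821 0.2639 0.    ]
eye_1_leg [222.1  59. ] 0.22 [0.4786 0.3587 0.    ]
hook_1 [325.  164.8] 0.73 [0.4581 0.1689 0.    ]
hook_1 [204.7  31.7] 0.69 [0.4906 0.3929 0.    ]
```

View pics/w1.png

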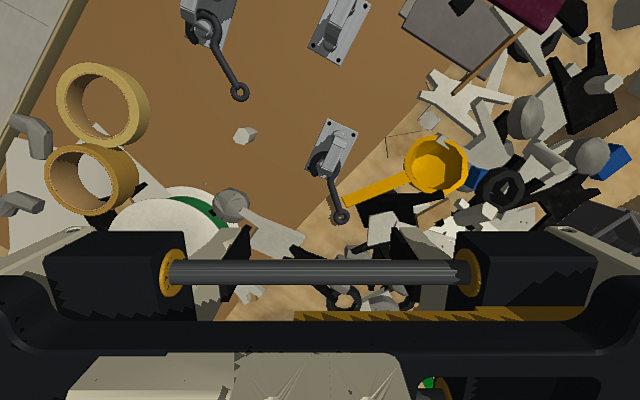

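```bash
python3 -m inch '0 0 0.12 0 0 0;0 0 0.24 0 0 0;0 0 0.3 0 0 0;0 0 0.33 0 0 0;0 0 0.33 0 0 0;0 0 0.33 0 0 0' 0 ; cat > fit.py <<'E'
from h import *
from scipy.optimize import minimize
from scipy.spatial import ConvexHull
def boxp(x0,x1,y0,y1,z0,z1): return np.array([(x,y,z) for x in(x0,x1) for y in(y0,y1) for z in(z0,z1)])/1000
EYE=[boxp(-39,39,-24,24,0,4),boxp(-24,-20,-8,8,4,53),boxp(20,24,-8,8,4,53),np.r_[boxp(-23,23,-8,8,52,54),boxp(-15,15,-8,8,55,60)],
  np.r_[np.array([(-22+9.5*np.cos(a),9.5*np.sin(a),z) for a in np.arange(0,6.3,.5) for z in(4,16)])/1000],np.array([(22+9.5*np.cos(a),9.5*np.sin(a),z) for a in np.arange(0,6.3,.5) for z in(4,16)])/1000]
def reye(p,c,z0=0,f=2):
    m=np.zeros((400*f,640*f),np.uint8)
    for b in EYE: cv2.fillConvexPoly(m,cv2.convexHull(np.round((proj(T(p,b+[0,0,z0]),c)+.5)*f).astype(np.int32)),1)
    return m
a=np.radians(np.arange(180,476,8))
H1=np.c_[17*np.cos(a),17*np.sin(a)];H2=np.array([(-17,0),(-70,0)]);b=np.radians(np.arange(0,361,20));H3=np.c_[-81+6*np.cos(b),6*np.sin(b)]
def rhook(p,c,z0=0.004,z1=0.0,f=2):
    m=np.zeros((400*f,640*f),np.uint8)
    for L in(H1,H2,H3):
        P=np.c_[L/1000,.005+z1+(z0-z1)*(L[:,0]+92)/92]
        W=T(p,P);u=proj(W,c);R=cv2.Rodrigues(c[1])[0];d=(R@W.mean(0)+c[2])[2]
        cv2.polylines(m,[np.round((u+.5)*f).astype(np.int32)],False,1,max(1,round(f*.010*c[0][0,0]/d)))
    return m
def up(m,f=2): return cv2.resize(m.astype(np.uint8),None,fx=f,fy=f,interpolation=cv2.INTER_NEAREST)>0
def fit(M,ren,p0,c,dont=None,scan=np.radians(np.arange(-40,41,10)),**k):
    M=up(M);ok=np.ones_like(M) if dont is None else ~up(dont)
    def J(q):
        m=(ren([q[0]/100,q[1]/100,q[2]],c,**k)>0)&ok;A=M&ok;return -(m&A).sum()/max(1,(m|A).sum())
    best=None
    for s in scan:
        q0=np.array([p0[0]*100,p0[1]*100,p0[2]+s]);r=minimize(J,q0,method="Nelder-Mead",options=dict(initial_simplex=q0+np.array([[0,0,0],[1,0,0],[0,1,0],[0,0,.15]]),xatol=.005,fatol=1e-4,maxiter=120))
        if best is None or r.fun<best.fun: best=r
    return np.array([best.x[0]/100,best.x[1]/100,best.x[2]]),-best.fun
def masks(camn,t,c,near,z=.0):
    L=cut_out(camn,t);o=min(L,key=lambda d:np.hypot(*(pl((d["rect"][0]+d["rect"][2]/2,d["rect"][1]+d["rect"][3]/2),z,c)[:2]-near)));return np.array(o["pixels"])>0,o["p"],o["rect"]
E
cat > meas.py <<'E'
import sys
from fit import *
n=sys.argv[1];ex,ey,eyaw=map(float,sys.argv[2:5]);hk=len(sys.argv)>5
state();c=cam("wrist");im=snapshot("wrist")
E_,p,r=masks("wrist","eye_1",c,[ex,ey],.02);print("eye",p,r)
H_=None
if hk: H_,p,r=masks("wrist","hook_1",c,[ex,ey]);print("hook",p,r)
e,s=fit(E_,reye,(ex,ey,np.radians(eyaw)),c,H_);print("EYE",np.round(e,4),"deg",np.degrees(e[2]).round(1),"iou",round(s,3))
ov=im[:,:,::-1].copy();ov=cv2.resize(ov,None,fx=2,fy=2)
ms=[(reye(e,c),(0,255,0))]
if hk:
    g=T(e,[(-.022,0,0)])[0];h,s=fit(H_,rhook,(g[0],g[1],e[2]+np.radians(25)),c,E_)
    print("HOOK",np.round(h,4),"deg",np.degrees(h[2]).round(1),"iou",round(s,3),"leg",np.round(g,4),"dyaw",round(h[2]-e[2],2));ms.append((rhook(h,c),(0,0,255)))
for m,col in ms: cv2.drawContours(ov,cv2.findContours(m,cv2.RETR_EXTERNAL,2)[0],-1,col,1)
u=proj([[ex,ey,0]],c)[0]*2;x0=int(np.clip(u[0]-200,0,880));y0=int(np.clip(u[1]-150,0,500))
cv2.imwrite(f"pics/{n}.png",cv2.resize(ov[y0:y0+300,x0:x0+400],None,fx=2,fy=2))
E
python3 meas.py w2 .476 .174 30 h
```

```text
clock: 4.0
tool_pos: [0.449, 0.1732, 0.1312]
orientation: [180.0, -0.0, 39.9]
force: [0.4, -0.1, 0.3]
opening: 0.0527
gripper_force: 0.0
4.0 [0.449  0.1732 0.1312] [180.   -0.   39.9] q [ 45.   7. -31.   0. -52.  85.] F [ 0.4 -0.1  0.3] 0.0527 0.0
eye 0.75 [300.9, 124.2, 68.8, 78.3]
hook 0.6 [303.3, 165.9, 55.7, 93.0]
EYE [0.4785 0.1766 0.2572] deg 14.7 iou 0.973
HOOK [0.4571 0.1695 1.0113] deg 57.9 iou 0.898 leg [0.4572 0.171  0.    ] dyaw 0.75
```

View pics/w2.png

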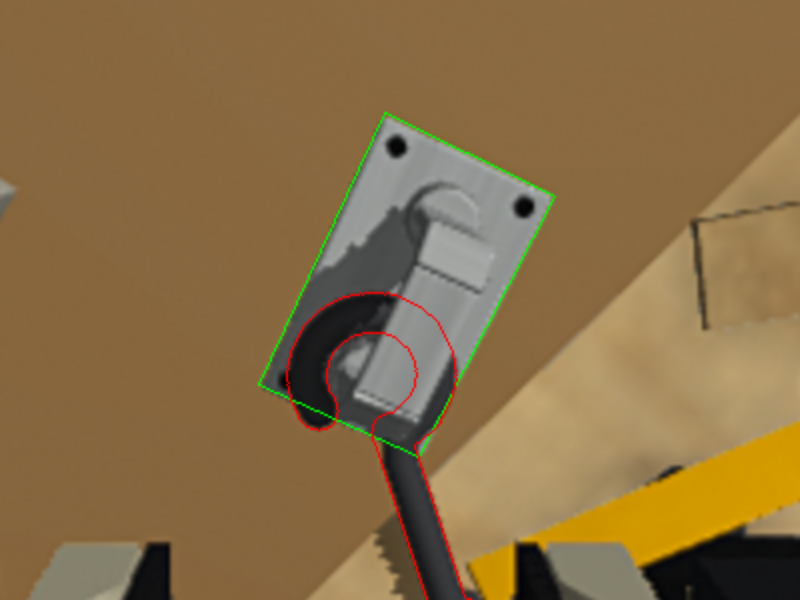

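```bash
python3 - <<'E'
from h import *
rows([(.4369,.1373,.06,58),(.4369,.1373,.005,58)])
E
```

```text
-0.1101 0.0656 0.2399 0.0002 -0.0008 -0.1007 | mm 82 deg 18.1
-0.1106 0.0655 0.4232 0.0002 -0.0008 -0.1007 | mm 133 deg 18.1
```

```bash
python3 -m inch '-0.04 0.02 0.1 0 0 -0.034;-0.08 0.04 0.17 0 0 -0.067;-0.11 0.065 0.24 0 0 -0.1;-0.11 0.065 0.24 0 0 -0.1;-0.11 0.0655 0.3 0 0 -0.1;-0.11 0.0655 0.36 0 0 -0.1;-0.11 0.0655 0.4 0 0 -0.1;-0.11 0.0655 0.423 0 0 -0.1;-0.11 0.0655 0.423 0 0 -0.1' 0.45 && python3 -m inch '0 0 0 0 0 0;0 0 0 0 0 0;0 0 0 0 0 0;0 0 0 0 0 0;0 0 0 0 0 0;0 0 0 0 0 0' 1; python3 - <<'E'
from h import *
state();im=snapshot("wrist");cv2.imwrite("pics/g1.png",im[100:350,180:480,::-1])
E
```

```text
clock: 4.9
tool_pos: [0.4363, 0.1368, 0.0036]
orientation: [180.0, 0.0, 57.7]
force: [0.5, 0.2, 0.4]
opening: 0.0243
gripper_force: 0.0
clock: 5.4
tool_pos: [0.4366, 0.137, 0.0045]
orientation: [180.0, -0.1, 57.9]
force: [0.4, 1.2, 6.6]
opening: 0.0087
gripper_force: 30.0
5.4 [0.4366 0.137  0.0045] [ 1.80e+02 -1.00e-01  5.79e+01] q [ 42.  16. -42.   0. -32. 106.] F [0.4 1.2 6.6] 0.0087 30.001933872699738
```

View pics/g1.png

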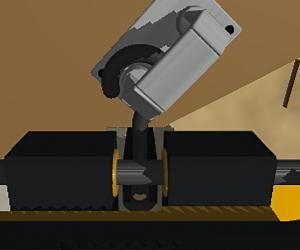

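```bash
python3 -m inch '0 0 -0.02 0 0 0;0 0 -0.045 0 0 0;0 0 -0.07 0 0 0;0 0 -0.083 0 0 0;0 0 -0.083 0 0 0;0 0 -0.083 0 0 0' && python3 meas.py w3 .4785 .1766 15 h; python3 - <<'E'
import cv2
a=cv2.imread("pics/w3.png");print(a.shape)
E
```

```text
clock: 5.95
tool_pos: [0.436, 0.1365, 0.029]
orientation: [180.0, -0.1, 57.8]
force: [-0.1, 0.7, -1.3]
opening: 0.0086
gripper_force: 30.0
6.0 [0.436  0.1365 0.029 ] [ 1.80e+02 -1.00e-01  5.78e+01] q [ 42.  14. -40.  -0. -36. 106.] F [-0.1  0.7 -1.3] 0.0086 29.999957978725433
eye 0.72 [277.6, 77.6, 128.5, 125.1]
hook 0.61 [281.2, 144.3, 72.5, 166.0]
EYE [0.478  0.1762 0.2618] deg 15.0 iou 0.982
HOOK [0.4531 0.1662 1.0419] deg 59.7 iou 0.543 leg [0.4567 0.1705 0.    ] dyaw 0.78
(600, 800, 3)
```

View pics/w3.png

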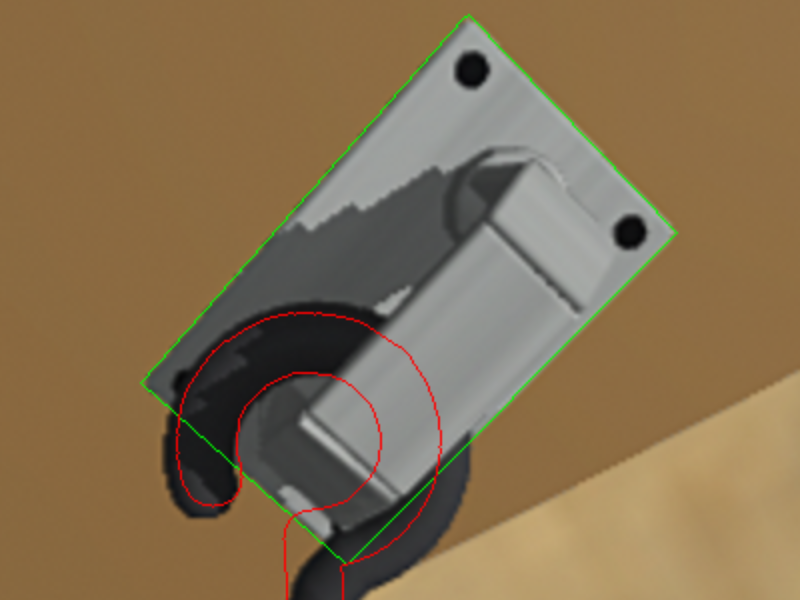

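```bash
cat > arc.py <<'E'
from h import *
def arc(leg,y0,y1,r,z,n,y2=None):
    t=[]
    for th in np.linspace(y0,y1,n+1)[1:]:
        a=np.radians(th);t.append((leg[0]-r*np.cos(a),leg[1]-r*np.sin(a),z,th))
    rows(t)
E
python3 - <<'E'
from arc import *
arc((.4567,.1705),57.8,-7.2,.038,.029,10)
E
```

```text
0.0083 -0.0159 -0.0022 -0.0001 0.0001 0.0363 | mm 5 deg 6.5
0.0107 -0.0301 -0.0022 -0.0000 0.0001 0.0724 | mm 10 deg 13.0
0.0147 -0.0439 -0.0022 -0.0000 0.0001 0.1085 | mm 14 deg 19.5
0.0203 -0.0571 -0.0022 -0.0000 0.0002 0.1446 | mm 18 deg 26.0
0.0273 -0.0696 -0.0022 -0.0000 0.0002 0.1807 | mm 22 deg 32.5
0.0357 -0.0813 -0.0022 -0.0000 0.0002 0.2168 | mm 27 deg 39.0
0.0454 -0.0919 -0.0022 -0.0000 0.0002 0.2530 | mm 31 deg 45.5
0.0562 -0.1014 -0.0022 0.0000 0.0002 0.2891 | mm 35 deg 52.0
0.0680 -0.1095 -0.0022 0.0000 0.0002 0.3252 | mm 39 deg 58.5
0.0807 -0.1163 -0.0022 0.0000 0.0002 0.3613 | mm 42 deg 65.0
```

```bash
python3 -m inch '0.008 -0.016 0 0 0 0.036;0.011 -0.03 0 0 0 0.072;0.015 -0.044 0 0 0 0.1085;0.02 -0.057 0 0 0 0.1446;0.027 -0.07 0 0 0 0.181;0.036 -0.081 0 0 0 0.217;0.045 -0.092 0 0 0 0.253;0.056 -0.101 0 0 0 0.289;0.068 -0.11 0 0 0 0.325;0.081 -0.116 0 0 0 0.361' && python3 - <<'E'
from arc import *
state();arc((.4567,.1705),-7.2,-23,.038,.029,2)
c=cam("wrist");im=snapshot("wrist")
E_,p,r=masks("wrist","eye_1",c,[.478,.176],.02)
print(fit(E_,reye,(.478,.176,.26),c,scan=[0,.1,-.1]))
E
```

```text
clock: 6.93
tool_pos: [0.419, 0.1754, 0.0282]
orientation: [180.0, 0.0, -7.5]
force: [-1.3, 0.1, -0.6]
opening: 0.0089
gripper_force: 30.0
6.9 [0.419  0.1754 0.0282] [180.    0.   -7.5] q [ 48.  14. -41.  -0. -36.  35.] F [-1.3  0.1 -0.6] 0.0089 29.994982481002808
0.0012 -0.0169 -0.0027 0.0003 0.0002 0.0424 | mm 5 deg 7.6
0.0047 -0.0340 -0.0027 0.0003 0.0002 0.0863 | mm 10 deg 15.5Traceback (most recent call last):
  File "<stdin>", line 4, in <module>
NameError: name 'masks' is not defined
```

```bash
python3 -m inch '0.001 -0.017 0 0 0 0.042;0.005 -0.034 0 0 0 0.086;0.005 -0.034 0 0 0 0.086;0.005 -0.034 0 0 0 0.086' && python3 - <<'E'
from fit import *
state()
c=cam("wrist");im=snapshot("wrist")
E_,p,r=masks("wrist","eye_1",c,[.478,.176],.02)
e,s=fit(E_,reye,(.478,.176,.26),c,scan=[0,.1,-.1]);print(e,s)
d=T((0,0,e[2]),[(0,-.055,0)])[0]
o=get_obs();p=o["tool_pos"];y=o["orientation"][2];rows([(p[0]+d[0],p[1]+d[1],p[2],y)])
cv2.imwrite("pics/r1.png",cv2.resize(im[40:340,150:550,::-1],None,fx=1.5,fy=1.5))
E
```

```text
clock: 7.32
tool_pos: [0.4219, 0.1852, 0.0283]
orientation: [180.0, 0.0, -22.4]
force: [-0.3, 0.7, -0.2]
opening: 0.0091
gripper_force: 30.0
7.3 [0.4219 0.1852 0.0283] [180.    0.  -22.4] q [ 48.  14. -40.  -0. -36.  19.] F [-0.3  0.7 -0.2] 0.0091 30.000440776348114
[0.47858875 0.17592736 0.2673695 ] 0.8618992390597154
0.1121 0.1451 0.0001 0.0002 0.0001 0.0000 | mm 55 deg 0.0
```

View pics/r1.png

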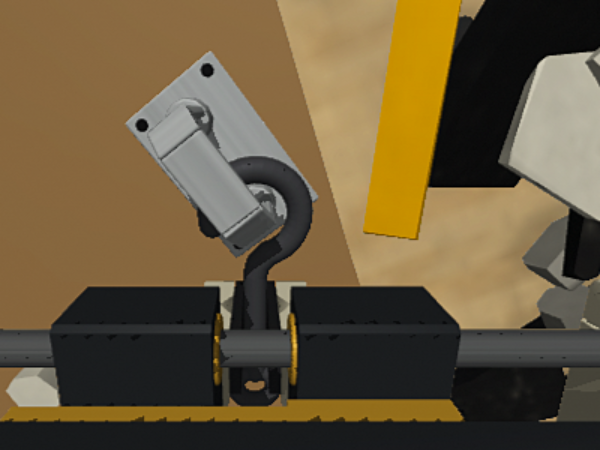

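```bash
python3 -m inch '0.02 0.026 -0.008 0 0 0;0.04 0.053 -0.015 0 0 0;0.06 0.079 -0.015 0 0 0;0.08 0.105 -0.015 0 0 0;0.092 0.119 -0.015 0 0 0;0.098 0.127 -0.015 0 0 0;0.098 0.127 -0.015 0 0 0' && python3 - <<'E'
from fit import *
state()
c=cam("wrist");im=snapshot("wrist")
E_,p,r=masks("wrist","eye_1",c,[.478,.176],.02)
e,s=fit(E_,reye,(.478,.176,.26),c,scan=[0,.1,-.1]);print(e,s)
cv2.imwrite("pics/r2.png",cv2.resize(im[40:340,150:550,::-1],None,fx=1.,fy=1.))
E
```

```text
clock: 8.0
tool_pos: [0.4348, 0.138, 0.033]
orientation: [180.0, 0.0, -22.7]
force: [-0.7, 0.2, -0.9]
opening: 0.0086
gripper_force: 30.0
8.0 [0.4348 0.138  0.033 ] [180.    0.  -22.7] q [ 42.  13. -40.  -0. -36.  25.] F [-0.7  0.2 -0.9] 0.0086 29.99936431646347
[0.478581   0.17601054 0.28431877] 0.8685063651458844
```

View pics/r2.png

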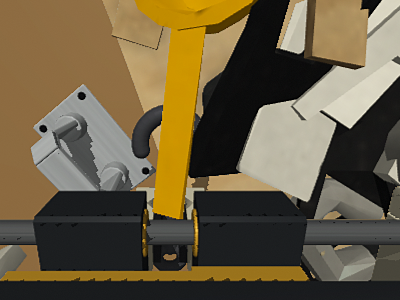

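```bash
cat > tri.py <<'E'
from h import *
def camat(pos,yaw,_c=[None]):
    # camera at hypothetical tool pose (down,yaw)
    if _c[0] is None:
        o=get_obs();c=cam("wrist");R=cv2.Rodrigues(c[1])[0];Rt=Ro.from_euler("xyz",o["orientation"],degrees=True).as_matrix()
        _c[0]=(c[0],R@Rt,R@np.array(o["tool_pos"])+c[2])
    K,A,b=_c[0];Rt=Ro.from_euler("xyz",[180,0,yaw],degrees=True).as_matrix();R=A@Rt.T
    return K,cv2.Rodrigues(R)[0].ravel(),b-R@np.array(pos)
def tri(obs):
    A=[];y=[]
    for uv,(K,r,t) in obs:
        R=cv2.Rodrigues(r)[0];C=-R.T@t;d=R.T@np.linalg.inv(K)@[uv[0],uv[1],1];d/=np.linalg.norm(d);M=np.eye(3)-np.outer(d,d);A.append(M);y.append(M@C)
    X=np.linalg.lstsq(np.vstack(A),np.hstack(y),rcond=None);return X[0],X[1]**.5
E
python3 - <<'E'
from tri import *
w1=camat((.4489,.1719,.2298),39.7);z=np.load("w1.npz");print(np.round(w1[2]-z["t"],3))
w2=camat((.449,.1732,.1312),39.9);r1=camat((.4219,.1852,.0283),-22.4);r2=cam("wrist")
u=proj([[.476,.174,0]],w2)[0]*2;x0=int(np.clip(u[0]-200,0,880));y0=int(np.clip(u[1]-150,0,500))
L2=((470/2+x0)/2,(565/2+y0)/2);print(L2)
L1=(343,200);Lr=(150+365/1.5,40+232/1.5);Rr=(150+418/1.5,40+240/1.5)
print(tri([(L2,w2),(Lr,r1)]),tri([(L1,w1),(L2,w2),(Lr,r1)]))
print(tri([(Lr,r1),((150+155,40+216),r2)]),tri([(Rr,r1),((150+184,40+220),r2)]))
E
```

```text
[-0.     0.     0.001]
(352.0, 233.25)
(array([0.45177859, 0.13902047, 0.07762552]), array([0.0002553])) (array([0.45068516, 0.13747313, 0.07567597]), array([0.0026199]))
(array([0.45107988, 0.13882324, 0.07842559]), array([0.00112521])) (array([0.44491213, 0.12675764, 0.08091457]), array([0.00046535]))
```

```bash
python3 -m inch '-0.05 0 0 0 0 0;-0.1 0.02 0 0 0 0;-0.1 0.06 0 0 0 0;-0.1 0.1 0 0 0 0;-0.1 0.135 0 0 0 0;-0.1 0.135 0 0 0 0;-0.1 0.135 0 0 0 0' && python3 - <<'E'
from h import *
state()
im=snapshot("wrist");cv2.imwrite("pics/r3.png",im[:,100:600,::-1])
im=snapshot("scene");cv2.imwrite("pics/s3.png",cv2.resize(im[140:340,180:480,::-1],None,fx=2,fy=2))
E
```

```text
clock: 8.68
tool_pos: [0.3916, 0.1125, 0.0332]
orientation: [-180.0, -0.0, -22.7]
force: [0.4, 0.2, -0.9]
opening: 0.0089
gripper_force: 30.0
8.7 [0.3916 0.1125 0.0332] [-180.    -0.   -22.7] q [ 44.   9. -46.   0. -35.  23.] F [ 0.4  0.2 -0.9] 0.0089 29.999518990516663
```

View pics/r3.png

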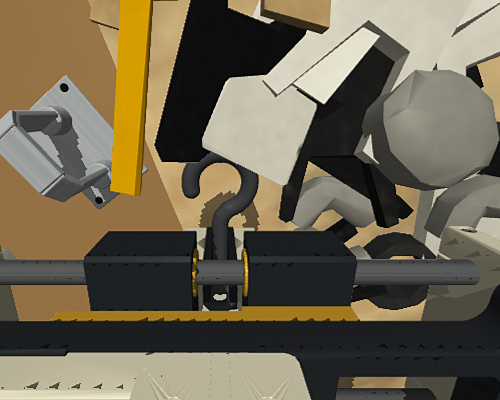

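```bash
python3 -m inch '-0.03 0 0 0 0 0;-0.05 0 0 0 0 0;-0.05 0 0 0 0 0;-0.05 0 -0.1 0 0 0;-0.05 0 -0.2 0 0 0;-0.05 0 -0.33 0 0 0;-0.05 0 -0.46 0 0 0;-0.05 0 -0.6 0 0 0;-0.05 0 -0.6 0 0 0;-0.05 0 -0.6 0 0 0' && python3 - <<'E'
from fit import *
state()
cp=(.5291,-.2395,-.1504)
p=T(cp,[(-.049,.068,0),(-.049,0,0)]);print(np.round(p,4))
c=cam("wrist");im=snapshot("wrist");cv2.imwrite("pics/r4.png",cv2.resize(im[40:300,170:470,::-1],None,fx=2,fy=2))
E
```

```text
clock: 9.62
tool_pos: [0.3784, 0.1201, 0.2155]
orientation: [-179.7, -0.1, -22.6]
force: [0.5, -0.4, -2.3]
opening: 0.0089
gripper_force: 30.0
9.6 [0.3784 0.1201 0.2155] [-1.797e+02 -1.000e-01 -2.260e+01] q [ 47.  -7. -33.   0. -64.  21.] F [ 0.5 -0.4 -2.3] 0.0089 29.999361634254456
[[ 0.4908 -0.1649  0.    ]
 [ 0.4807 -0.2322  0.    ]]
```

View pics/r4.png

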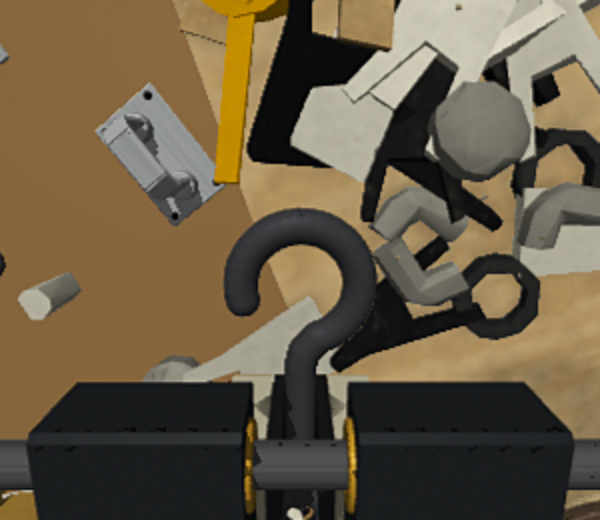

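```bash
python3 - <<'E'
from h import *
t=T((.5291,-.2395,-.1504),[(-.052,.068,0)])[0];print(t)
rows([(t[0],t[1],.2,-8.6)])
E
```

```text
[ 0.4878757  -0.16447629  0.        ]
0.7034 0.7319 0.0442 -0.0007 -0.0002 -0.0777 | mm 305 deg 14.0
```

```bash
python3 -m inch '0.703 0.732 0.044 0 0 -0.078;0.703 0.732 0.044 0 0 -0.078;0.703 0.732 0.044 0 0 -0.078;0.703 0.732 0.044 0 0 -0.078;0.703 0.732 0.044 0 0 -0.078;0.703 0.732 0.044 0 0 -0.078;0.703 0.732 0.044 0 0 -0.078;0.703 0.732 0.044 0 0 -0.078;0.703 0.732 0.044 0 0 -0.078;0.703 0.732 0.044 0 0 -0.078' && python3 - <<'E'
from h import *
state();cp=(.5291,-.2395,-.1504)
c=cam("wrist");im=snapshot("wrist");cv2.imwrite("pics/c1.png",im[:,:,::-1])
for t,x in(("short_pocket_1",.069),("long_pocket_1",-.049)):
    pr=proj(T(cp,[(x,y,.027) for y in(.068,0,-.068)]),c)
    print(t,np.round(pr).tolist(),[(np.round(d["uv"]).tolist(),round(d["p"],2)) for d in landmark_of("wrist",t)])
# overlay rim of case
o=cv2.resize(im[:,:,::-1],None,fx=1.25,fy=1.25)
for z,X,Y in((.065,.119,.109),(.065,.114,.104)):
    q=proj(T(cp,[(X,Y,z),(X,-Y,z),(-X,-Y,z),(-X,Y,z)]),c)*1.25;cv2.polylines(o,[q.astype(int).reshape(-1,1,2)],True,(0,255,0),1)
for y in(34,-34):
    q=proj(T(cp,[(-.114,y/1000,.053),(.114,y/1000,.053)]),c)*1.25;cv2.polylines(o,[q.astype(int).reshape(-1,1,2)],False,(0,0,255),1)
q=proj(T(cp,[(.02,-.104,.053),(.02,.104,.053)]),c)*1.25;cv2.polylines(o,[q.astype(int).reshape(-1,1,2)],False,(0,0,255),1)
cv2.imwrite("pics/c1o.png",o);rows([(*T(cp,[(-.052,.068,0)])[0][:2],.031,-8.6)])
E
```

```text
clock: 10.5
tool_pos: [0.4866, -0.1664, 0.1972]
orientation: [180.0, 0.3, -8.8]
force: [-0.3, 0.0, -0.5]
opening: 0.009
gripper_force: 30.0
10.5 [ 0.4866 -0.1664  0.1972] [180.    0.3  -8.8] q [  3.   7. -22.  -0. -62.  78.] F [-0.3  0.  -0.5] 0.009 29.9996218085289
short_pocket_1 [[317.0, 69.0], [379.0, 69.0], [441.0, 69.0]] [([314.0, 68.0], 0.91), ([439.0, 67.0], 0.85), ([379.0, 67.0], 0.58)]
long_pocket_1 [[317.0, 174.0], [373.0, 174.0], [429.0, 174.0]] [([314.0, 174.0], 0.83), ([372.0, 174.0], 0.69), ([427.0, 174.0], 0.56)]
0.0045 0.0002 0.5596 0.0000 0.0006 0.0003 | mm 168 deg 0.1
```

View pics/c1o.png

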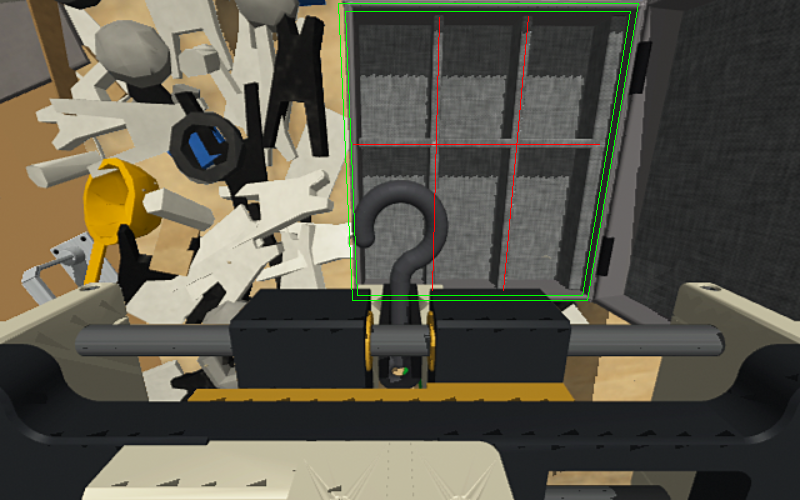

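```bash
python3 -m inch '0.005 -0.005 0.1 0 0 0;0.005 -0.005 0.22 0 0 0;0.005 -0.005 0.33 0 0 0;0.005 -0.005 0.42 0 0 0;0.005 -0.005 0.48 0 0 0;0.005 -0.005 0.52 0 0 0;0.005 -0.005 0.545 0 0 0;0.005 -0.005 0.557 0 0 0;0.005 -0.005 0.557 0 0 0;0.005 -0.005 0.557 0 0 0'
```

```text
clock: 11.48
tool_pos: [0.4899, -0.1633, 0.0335]
orientation: [-180.0, -0.1, -8.5]
force: [0.4, -0.5, -0.5]
opening: 0.0092
gripper_force: 30.0
```

```bash
python3 -m inch '0 0 0.01 0 0 0;0 0 0.01 0 0 0;0 0 0.01 0 0 0' && python3 -m inch '0 0 0 0 0 0;0 0 0 0 0 0;0 0 0 0 0 0;0 0 -0.05 0 0 0;0 0 -0.15 0 0 0;0 0 -0.28 0 0 0;0 0 -0.4 0 0 0;0 0 -0.5 0 0 0;0 0 -0.55 0 0 0;0 0 -0.55 0 0 0' 0.68 && python3 - <<'E'
from fit import *
c=cam("wrist");im=snapshot("wrist");state()
H,p,r=masks("wrist","hook_1",c,[.4908,-.163],.03);print(p,r)
h,s=fit(H,rhook,(.525,-.168,-.15),c,scan=[0],z0=.027,z1=.027);print(h,np.degrees(h[2]),s,"want bowl",T((.5291,-.238,-.1504),[(-.014,.068,0)]))
cv2.imwrite("pics/p1.png",im[:,:,::-1])
E
```

```text
clock: 11.73
tool_pos: [0.4904, -0.1637, 0.0306]
orientation: [-180.0, -0.1, -8.6]
force: [0.7, 0.8, 0.8]
opening: 0.0087
gripper_force: 30.0
clock: 12.57
tool_pos: [0.4913, -0.1641, 0.199]
orientation: [-180.0, -0.4, -8.6]
force: [-0.0, 0.9, 0.1]
opening: 0.0144
gripper_force: 0.0
12.6 [ 0.4902 -0.1638  0.1967] [-180.    -0.2   -8.6] q [  3.   7. -22.   0. -61.  78.] F [-1.   0.3 -0.9] 0.0146 0.0
0.82 [300.2, 128.7, 35.8, 92.8]
[ 0.52983827 -0.16939343 -0.13961795] -7.999519087907703 0.7940956651718983 want bowl [[ 0.52544673 -0.16866997  0.        ]]
```

```bash
python3 - <<'E'
from h import *
rows([(.482,.395,.21,50)])
E
```

```text
-0.3025 -1.8377 -0.0491 -0.0000 -0.0004 -0.3256 | mm 559 deg 58.6
```

```bash
python3 -m inch '-0.16 -1 -0.05 0 0 -0.325;-0.16 -1 -0.05 0 0 -0.325;-0.16 -1 -0.05 0 0 -0.325;-0.16 -1 -0.05 0 0 -0.325;-0.16 -1 -0.05 0 0 -0.325;-0.16 -1 -0.05 0 0 -0.325;-0.16 -1 -0.05 0 0 -0.325;-0.16 -1 -0.05 0 0 -0.325;-0.16 -1 -0.05 0 0 -0.325' && python3 - <<'E'
from h import *
state();rows([(.482,.395,.14,50)])
E
```

```text
clock: 13.42
tool_pos: [0.486, 0.1428, 0.2081]
orientation: [-179.9, 0.1, 50.5]
force: [1.0, -0.4, -0.6]
opening: 0.014
gripper_force: 0.0
13.4 [0.486  0.1428 0.2081] [-1.799e+02  1.000e-01  5.050e+01] q [ 39.   5. -22.  -0. -63. 102.] F [ 1.  -0.4 -0.6] 0.014 0.0
0.6409 -0.5444 0.2259 -0.0003 0.0008 0.0029 | mm 261 deg 0.5
```

```bash
python3 -m inch '0.64 -0.544 0 0 0 0;0.64 -0.544 0 0 0 0;0.64 -0.544 0 0 0 0;0.64 -0.544 0 0 0 0;0.64 -0.544 0 0 0 0;0.64 -0.544 0 0 0 0;0.64 -0.544 0.13 0 0 0;0.64 -0.544 0.225 0 0 0;0.64 -0.544 0.225 0 0 0;0.64 -0.544 0.225 0 0 0' 0.45 && python3 meas.py w5 .514 .393 25 h
```

```text
clock: 14.25
tool_pos: [0.4848, 0.39, 0.1399]
orientation: [180.0, 0.4, 49.8]
force: [1.5, -0.0, 1.5]
opening: 0.0241
gripper_force: 0.0
14.2 [0.4848 0.39   0.1399] [180.    0.4  49.8] q [ 57.  20. -13.   0. -58.  83.] F [ 1.5 -0.   1.5] 0.0241 0.0
eye 0.58 [299.7, 122.3, 74.6, 73.0]
hook 0.97 [304.2, 163.4, 39.5, 89.1]
EYE [0.5136 0.3965 0.2894] deg 16.6 iou 0.921
HOOK [0.4931 0.3916 1.1543] deg 66.1 iou 0.671 leg [0.4925 0.3903 0.    ] dyaw 0.86
```

View pics/w5.png

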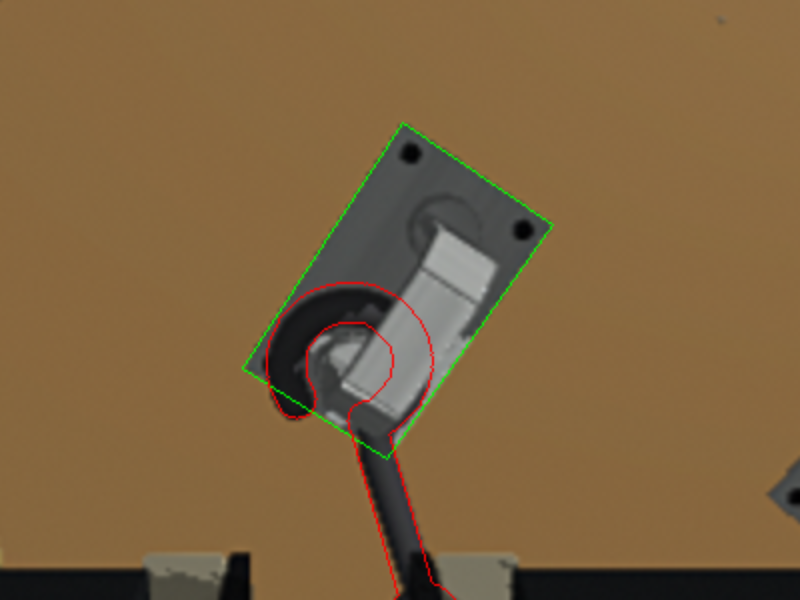

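```bash
python3 - <<'E'
from h import *
rows([(.4769,.3522,.06,67.5),(.4769,.3522,.004,67.5)])
E
```

```text
-0.1233 0.0610 0.2804 0.0002 -0.0008 -0.0980 | mm 94 deg 17.6
-0.1238 0.0610 0.4671 0.0002 -0.0008 -0.0980 | mm 146 deg 17.6
```

```bash
python3 -m inch '-0.04 0.02 0.1 0 0 -0.034;-0.08 0.04 0.19 0 0 -0.067;-0.123 0.061 0.28 0 0 -0.098;-0.123 0.061 0.28 0 0 -0.098;-0.123 0.061 0.34 0 0 -0.098;-0.123 0.061 0.4 0 0 -0.098;-0.123 0.061 0.44 0 0 -0.098;-0.123 0.061 0.466 0 0 -0.098;-0.123 0.061 0.466 0 0 -0.098;-0.123 0.061 0.466 0 0 -0.098' 0.4 && python3 -m inch '0 0 0 0 0 0;0 0 0 0 0 0;0 0 0 0 0 0;0 0 0 0 0 0;0 0 0 0 0 0' 1; python3 - <<'E'
from h import *
state();im=snapshot("wrist");cv2.imwrite("pics/g2.png",im[100:350,180:480,::-1])
c=cam("wrist")
print([(np.round(pl(d["uv"],.004,c),4),d["p"]) for d in landmark_of("wrist","hook_1")])
E
```

```text
clock: 15.23
tool_pos: [0.4764, 0.3526, 0.0036]
orientation: [180.0, -0.1, 67.5]
force: [0.2, -0.2, -0.6]
opening: 0.026
gripper_force: 0.0
clock: 15.65
tool_pos: [0.476, 0.3525, 0.0031]
orientation: [180.0, -0.1, 67.6]
force: [-0.1, 0.3, 2.8]
opening: 0.0091
gripper_force: 30.0
15.7 [0.476  0.3525 0.0031] [ 1.80e+02 -1.00e-01  6.76e+01] q [ 55.  26. -24.   0. -39. 102.] F [-0.1  0.3  2.8] 0.0091 29.998872578144073
[]
```

```bash
python3 -m inch '0 0 -0.02 0 0 0;0 0 -0.045 0 0 0;0 0 -0.07 0 0 0;0 0 -0.087 0 0 0;0 0 -0.087 0 0 0;0 0 -0.087 0 0 0' && cat > chk.py <<'E'
import sys
from fit import *
ex,ey,ed,dx=map(float,sys.argv[1:5])
state();c=cam("wrist");im=snapshot("wrist");o=get_obs();p=o["tool_pos"];y=np.radians(o["orientation"][2])
E_,pe,_=masks("wrist","eye_1",c,[ex,ey],.02)
H,ph,_=masks("wrist","hook_1",c,[p[0]+dx*np.cos(y),p[1]+dx*np.sin(y)],p[2])
e,s=fit(E_,reye,(ex,ey,np.radians(ed)),c,H,scan=[0,.15,-.15]);print("EYE",np.round(e,4),np.degrees(e[2]).round(1),s,"leg",T(e,[(-.022,0,0)])[0][:2].round(4))
u=p[2]-.002
h,s=fit(H,rhook,(p[0]+dx*np.cos(y),p[1]+dx*np.sin(y),y),c,E_,scan=[0],z0=u,z1=u)
r=T((0,0,-y),[(h[0]-p[0],h[1]-p[1],0)])[0];print("HOOK",np.round(h,4),np.degrees(h[2]).round(1),s,"in tool(x,left)",r.round(4),pe,ph)
cv2.imwrite("pics/chk.png",im[:,:,::-1])
E
python3 chk.py .5136 .3965 16.6 .042
```

```text
clock: 16.25
tool_pos: [0.4758, 0.3523, 0.0291]
orientation: [180.0, -0.1, 67.6]
force: [0.5, 0.3, -0.0]
opening: 0.0087
gripper_force: 30.0
16.2 [0.4758 0.3523 0.0291] [ 1.80e+02 -1.00e-01  6.76e+01] q [ 55.  24. -23.  -0. -43. 102.] F [ 0.5  0.3 -0. ] 0.0087 29.99805450439453
EYE [0.5135 0.3966 0.2916] 16.7 0.9835364621910982 leg [0.4924 0.3903]
HOOK [0.4913 0.39   1.1913] 68.3 0.7660577841451767 in tool(x,left) [0.0411 0.0001 0.    ] 0.8 0.84
```

```bash
python3 - <<'E'
from arc import *
arc((.4924,.3903),67.6,1.6,.041,.029,10)
E
```

```text
0.0044 -0.0124 -0.0024 -0.0001 0.0002 0.0364 | mm 4 deg 6.6
0.0070 -0.0279 -0.0024 -0.0000 0.0002 0.0731 | mm 9 deg 13.2
0.0115 -0.0430 -0.0024 -0.0000 0.0002 0.1097 | mm 13 deg 19.8
0.0177 -0.0575 -0.0024 -0.0000 0.0002 0.1464 | mm 18 deg 26.4
0.0254 -0.0712 -0.0024 -0.0000 0.0002 0.1831 | mm 23 deg 33.0
0.0347 -0.0838 -0.0024 -0.0000 0.0002 0.2197 | mm 27 deg 39.6
0.0454 -0.0954 -0.0024 0.0000 0.0002 0.2564 | mm 32 deg 46.2
0.0574 -0.1056 -0.0024 0.0000 0.0002 0.2931 | mm 36 deg 52.8
0.0705 -0.1144 -0.0025 0.0000 0.0002 0.3297 | mm 40 deg 59.4
0.0844 -0.1216 -0.0025 0.0000 0.0002 0.3664 | mm 44 deg 66.0
```

```bash
python3 -m inch '0.004 -0.012 0 0 0 0.036;0.007 -0.028 0 0 0 0.073;0.0115 -0.043 0 0 0 0.11;0.018 -0.0575 0 0 0 0.146;0.025 -0.071 0 0 0 0.183;0.035 -0.084 0 0 0 0.22;0.045 -0.095 0 0 0 0.256;0.057 -0.106 0 0 0 0.293;0.07 -0.114 0 0 0 0.33;0.084 -0.122 0 0 0 0.366' && python3 - <<'E'
from arc import *
arc((.4924,.3903),1.6,-20.3,.041,.029,4)
E
```

```text
clock: 17.23
tool_pos: [0.4511, 0.3892, 0.0281]
orientation: [180.0, 0.0, 1.3]
force: [-0.2, 0.3, -0.9]
opening: 0.0084
gripper_force: 30.0
0.0014 -0.0127 -0.0031 0.0002 0.0002 0.0290 | mm 4 deg 5.2
0.0033 -0.0257 -0.0031 0.0003 0.0002 0.0594 | mm 8 deg 10.7
0.0063 -0.0384 -0.0031 0.0003 0.0001 0.0899 | mm 12 deg 16.2
0.0105 -0.0507 -0.0031 0.0003 0.0001 0.1203 | mm 16 deg 21.6
```

```bash
python3 -m inch '0.001 -0.013 -0.003 0 0 0.029;0.003 -0.026 -0.003 0 0 0.059;0.006 -0.038 -0.003 0 0 0.09;0.01 -0.051 -0.003 0 0 0.12;0.01 -0.051 -0.003 0 0 0.12;0.01 -0.051 -0.003 0 0 0.12' && python3 chk.py .5136 .3965 16.6 .041 && python3 - <<'E'
from h import *
d=T((0,0,.2916),[(0,-.05,0)])[0];o=get_obs();p=o["tool_pos"];rows([(p[0]+d[0],p[1]+d[1],p[2]+.003,o["orientation"][2])])
E
```

```text
clock: 17.73
tool_pos: [0.4539, 0.4045, 0.029]
orientation: [180.0, 0.0, -19.7]
force: [-0.4, -0.2, -0.1]
opening: 0.009
gripper_force: 30.0
17.7 [0.4539 0.4045 0.029 ] [180.    0.  -19.7] q [ 60.  25. -21.  -0. -44.  10.] F [-0.4 -0.2 -0.1] 0.009 29.998499751091003
EYE [0.5136 0.3965 0.2897] 16.6 -0.0 leg [0.4925 0.3902]
HOOK [ 0.493   0.3893 -0.3571] -20.5 0.6560449393517598 in tool(x,left) [ 0.042  -0.0009  0.    ] 0.82 0.74
0.0991 0.1340 -0.0099 0.0002 0.0000 0.0000 | mm 50 deg 0.0
```

```bash
python3 -m inch '0.02 0.027 -0.005 0 0 0;0.04 0.054 -0.01 0 0 0;0.06 0.08 -0.01 0 0 0;0.08 0.107 -0.01 0 0 0;0.099 0.134 -0.01 0 0 0;0.099 0.134 -0.01 0 0 0;0.099 0.134 -0.05 0 0 0;0.099 0.134 -0.15 0 0 0;0.099 0.134 -0.28 0 0 0;0.099 0.134 -0.4 0 0 0' && python3 - <<'E'
from fit import *
state();c=cam("wrist");im=snapshot("wrist");cv2.imwrite("pics/d2.png",im[:,:,::-1])
print([(np.round(pl(d["uv"],0,c),3),round(d["p"],2)) for d in landmark_of("wrist","eye_1")])
print([(np.round(d["uv"]),round(d["p"],2)) for d in landmark_of("wrist","hook_1")])
E_,p,r=masks("wrist","eye_1",c,[.51,.39],.02);print(r)
print(fit(E_,reye,(.51,.39,.29),c,scan=[0,.2,-.2,.4,-.4]))
E
```

```text
clock: 18.72
tool_pos: [0.4682, 0.356, 0.1506]
orientation: [179.9, 0.0, -19.9]
force: [0.4, 0.8, -0.2]
opening: 0.0085
gripper_force: 30.0
18.7 [0.4682 0.356  0.1506] [179.9   0.  -19.9] q [ 56.  16. -16.   0. -58.  14.] F [ 0.4  0.8 -0.2] 0.0085 29.99833792448044
[(array([0.476, 0.176, 0.   ]), 0.93), (array([0.513, 0.398, 0.   ]), 0.86), (array([0.602, 0.267, 0.   ]), 0.6)]
[]
[233.3, 116.6, 76.6, 80.8]
(array([0.51453856, 0.39703007, 0.27830739]), np.float64(0.8024749373433584))
```

```bash
python3 - <<'E'
from h import *
t=T((.5291,-.238,-.1504),[(-.057,0,0)])[0];print(t)
rows([(.46,.06,.21,-14),(t[0],t[1],.2,-8.6)])
E
```

```text
[ 0.47274346 -0.22945948  0.        ]
0.3108 0.9404 -0.2001 -0.0010 -0.0002 -0.0330 | mm 303 deg 5.9
0.6797 1.8330 -0.1693 -0.0010 -0.0003 -0.0630 | mm 589 deg 11.3
```

```bash
python3 -m inch '0 0.05 -0.1 0 0 0;0.1 0.15 -0.2 0 0 0;0.311 0.94 -0.2 0 0 -0.033;0.311 0.94 -0.2 0 0 -0.033;0.311 0.94 -0.2 0 0 -0.033;0.311 0.94 -0.2 0 0 -0.033;0.311 0.94 -0.2 0 0 -0.033;0.311 0.94 -0.2 0 0 -0.033;0.311 0.94 -0.2 0 0 -0.033;0.311 0.94 -0.2 0 0 -0.033' && python3 - <<'E'
from h import *
state();rows([(.4727,-.2295,.2,-8.6)])
E
```

```text
clock: 19.75
tool_pos: [0.4589, 0.0574, 0.2085]
orientation: [179.9, 0.1, -14.2]
force: [0.4, 0.6, -0.4]
opening: 0.0086
gripper_force: 30.0
19.8 [0.4589 0.0574 0.2085] [ 1.799e+02  1.000e-01 -1.420e+01] q [ 32.   1. -26.  -0. -63.  44.] F [ 0.4  0.6 -0.4] 0.0086 29.99791771173477
0.2792 0.9158 0.0288 0.0003 0.0004 -0.0311 | mm 287 deg 5.6
```

```bash
python3 -m inch '0.279 0.916 0.029 0 0 -0.031;0.279 0.916 0.029 0 0 -0.031;0.279 0.916 0.029 0 0 -0.031;0.279 0.916 0.029 0 0 -0.031;0.279 0.916 0.029 0 0 -0.031;0.279 0.916 0.029 0 0 -0.031;0.279 0.916 0.029 0 0 -0.031;0.279 0.916 0.029 0 0 -0.031;0.279 0.916 0.029 0 0 -0.031;0.279 0.916 0.029 0 0 -0.031' && python3 - <<'E'
from h import *
state();rows([(.4727,-.2295,.03,-8.6)]);c=cam("wrist");im=snapshot("wrist")
cp=(.5291,-.238,-.1504)
for t,x in(("short_pocket_1",.069),("long_pocket_1",-.049)):
    L=[T((-0,0,0),[pl(d["uv"],.027,c)])[0] for d in landmark_of("wrist",t)]
    for l in L:
        a=cp[2];v=l[:2]-cp[:2];print(t,np.round([v[0]*np.cos(a)+v[1]*np.sin(a),-v[0]*np.sin(a)+v[1]*np.cos(a)],4))
E
```

```text
clock: 20.58
tool_pos: [0.4747, -0.2265, 0.1995]
orientation: [-180.0, 0.1, -8.4]
force: [0.3, 0.3, -0.1]
opening: 0.0089
gripper_force: 30.0
20.6 [ 0.4747 -0.2265  0.1995] [-1.8e+02  1.0e-01 -8.4e+00] q [ -4.   8. -20.  -0. -62.  86.] F [ 0.3  0.3 -0.1] 0.0089 29.99832808971405
-0.0039 0.0110 0.5652 -0.0001 0.0007 0.0010 | mm 170 deg 0.2
short_pocket_1 [ 0.0715 -0.0007]
short_pocket_1 [ 0.0709 -0.0698]
short_pocket_1 [0.0703 0.0692]
long_pocket_1 [-0.0457  0.0664]
long_pocket_1 [-0.0472  0.0013]
long_pocket_1 [-0.0467 -0.0688]
```

```bash
python3 -m inch '0 0.01 0.1 0 0 0;0 0.01 0.22 0 0 0;0 0.01 0.33 0 0 0;0 0.01 0.42 0 0 0;0 0.01 0.48 0 0 0;0 0.01 0.52 0 0 0;0 0.01 0.545 0 0 0;0 0.01 0.56 0 0 0;0 0.01 0.563 0 0 0;0 0.01 0.563 0 0 0'
```

```text
clock: 21.57
tool_pos: [0.4749, -0.2296, 0.0324]
orientation: [180.0, -0.0, -8.3]
force: [-0.1, 1.0, -0.8]
opening: 0.0088
gripper_force: 30.0
```

```bash
python3 -m inch '0 0 0.006 0 0 0;0 0 0.006 0 0 0' && python3 -m inch '0 0 0 0 0 0;0 0 0 0 0 0;0 0 0 0 0 0;0 0 -0.05 0 0 0;0 0 -0.15 0 0 0;0 0 -0.28 0 0 0;0 0 -0.4 0 0 0;0 0 -0.5 0 0 0;0 0 -0.6 0 0 0;0 0 -0.6 0 0 0' 0.68 && python3 - <<'E'
from fit import *
c=cam("wrist");im=snapshot("wrist");state();cp=(.531,-.238,-.1504)
for q in ((-.014,.068),(-.014,0)):
    w=T(cp,[(*q,0)])[0]
    H,p,r=masks("wrist","hook_1",c,w[:2],.03)
    h,s=fit(H,rhook,(w[0],w[1],-.15),c,scan=[0],z0=.027,z1=.027);print(h,np.degrees(h[2]),s,"want",w,r)
t=cam("top");im=snapshot("top");cv2.imwrite("pics/t2.png",im[:,:,::-1])
print([(np.round(pl(d["uv"],0,t),3),round(d["p"],2)) for d in landmark_of("top","eye_1")])
rows([(.46,.10,.21,15)])
E
```

```text
clock: 21.73
tool_pos: [0.4748, -0.23, 0.0307]
orientation: [-180.0, -0.1, -8.4]
force: [-0.8, 0.6, -0.5]
opening: 0.009
gripper_force: 30.0
clock: 22.57
tool_pos: [0.4773, -0.2311, 0.2169]
orientation: [179.9, -0.6, -8.4]
force: [1.9, -0.8, 1.4]
opening: 0.014
gripper_force: 0.0
22.6 [ 0.4762 -0.2305  0.2139] [180.   -0.4  -8.4] q [ -5.   7. -19.   0. -63.  86.] F [-0.4 -0.2 -0.7] 0.0139 0.0
[ 0.52972813 -0.16950843 -0.15253324] -8.739510628069453 0.8615290768605124 want [ 0.52734673 -0.16866997  0.        ] [245.2, 125.8, 35.4, 86.3]
[ 0.51697705 -0.23626627 -0.15277615] -8.753428662161827 0.8747358309317963 want [ 0.51715804 -0.23590233  0.        ] [299.6, 129.8, 38.7, 86.6]
[(array([0.483, 0.168, 0.   ]), 0.92), (array([0.602, 0.273, 0.   ]), 0.67), (array([0.519, 0.403, 0.   ]), 0.61), (array([ 0.301, -0.191,  0.   ]), 0.51)]
-0.2055 -1.0811 -0.0028 -0.0002 0.0006 -0.1301 | mm 330 deg 23.4
```

```bash
python3 - <<'E'
from h import *
rows([(.46,-.02,.21,-45),(.4785,.176,.17,-75)])
E
```

```text
-0.1470 -0.6854 -0.0030 0.0001 0.0006 0.2033 | mm 210 deg 36.6
-0.1813 -1.3407 0.1306 0.0003 0.0006 0.3699 | mm 408 deg 66.6
```

```bash
python3 -m inch '-0.14 -1 -0.01 0 0 0.37;-0.14 -1 -0.01 0 0 0.37;-0.14 -1 -0.01 0 0 0.37;-0.14 -1 -0.01 0 0 0.37;-0.14 -1 -0.01 0 0 0.37;-0.14 -1 -0.01 0 0 0.37;-0.14 -1 -0.01 0 0 0.37;-0.14 -1 -0.01 0 0 0.37;-0.14 -1 -0.01 0 0 0.37;-0.14 -1 -0.01 0 0 0.37' -0.9 && python3 - <<'E'
from h import *
state();rows([(.4785,.176,.17,-75)])
E
```

```text
clock: 23.65
tool_pos: [0.4763, 0.0758, 0.2119]
orientation: [179.9, -0.0, -72.1]
force: [0.0, -1.3, 0.5]
opening: 0.075
gripper_force: 0.0
23.6 [0.4763 0.0758 0.2119] [179.9  -0.  -72.1] q [ 32.   3. -24.  -0. -63. -15.] F [ 0.  -1.3  0.5] 0.075 0.0
-0.3155 -0.1103 0.1393 0.0006 -0.0001 0.0163 | mm 109 deg 2.9
```

```bash
python3 -m inch '-0.13 -0.05 0 0 0 0.016;-0.25 -0.1 0 0 0 0.016;-0.315 -0.11 0.05 0 0 0.016;-0.315 -0.11 0.14 0 0 0.016;-0.315 -0.11 0.14 0 0 0.016;-0.315 -0.11 0.14 0 0 0.016;-0.315 -0.11 0.14 0 0 0.016' -0.8 && cat > ce.py <<'E'
import sys
from fit import *
ex,ey,ed,off=map(float,sys.argv[1:5]);state();c=cam("wrist");im=snapshot("wrist");cv2.imwrite("pics/ce.png",im[:,:,::-1])
E_,p,r=masks("wrist","eye_1",c,[ex,ey],.02);print(p,r)
e,s=fit(E_,reye,(ex,ey,np.radians(ed)),c,scan=[0,.2,-.2,.4,-.4]);print("EYE",e,np.degrees(e[2]),s)
if len(sys.argv)>5:  # also wider recheck from colour-free: full-occlusion aware
    pass
y=np.degrees(e[2])+off
rows([(e[0],e[1],.1,y),(e[0],e[1],.042,y)])
E
python3 ce.py .4785 .176 15 -90
```

```text
clock: 24.23
tool_pos: [0.4788, 0.1725, 0.1714]
orientation: [180.0, -0.1, -74.8]
force: [0.3, 0.1, 1.1]
opening: 0.0787
gripper_force: 0.0
24.2 [0.4788 0.1725 0.1714] [ 1.80e+02 -1.00e-01 -7.48e+01] q [ 42.   8. -25.   0. -58. -27.] F [0.3 0.1 1.1] 0.0787 0.0
0.65 [284.2, 163.0, 66.2, 40.2]
EYE [0.47870702 0.17494989 0.26502239] 15.184664355021498 0.9613238406773138
-0.0076 0.0001 0.2407 -0.0004 0.0001 -0.0000 | mm 72 deg 0.1
-0.0076 0.0004 0.4340 -0.0004 0.0001 -0.0000 | mm 130 deg 0.1
```

```bash
python3 -m inch '-0.008 0 0.12 0 0 0;-0.008 0 0.24 0 0 0;-0.008 0 0.3 0 0 0;-0.008 0 0.36 0 0 0;-0.008 0 0.4 0 0 0;-0.008 0 0.432 0 0 0;-0.008 0 0.432 0 0 0;-0.008 0 0.432 0 0 0' -0.7 && python3 -m inch '0 0 0 0 0 0;0 0 0 0 0 0;0 0 0 0 0 0;0 0 0 0 0 0;0 0 0 0 0 0;0 0 0 0 0 0;0 0 0 0 0 0' 1
```

```text
clock: 25.0
tool_pos: [0.4784, 0.1753, 0.042]
orientation: [-180.0, -0.0, -74.8]
force: [-0.2, 0.6, 0.4]
opening: 0.0748
gripper_force: 0.0
clock: 25.58
tool_pos: [0.4782, 0.1756, 0.0419]
orientation: [-180.0, 0.0, -74.8]
force: [-1.3, -0.4, 5.2]
opening: 0.0479
gripper_force: 30.0
```

```bash
python3 -m inch '0 0 -0.03 0 0 0;-0.03 0 -0.06 0 0 0;-0.06 0 -0.09 0 0 0;-0.06 0 -0.2 0 0 0;-0.06 0 -0.33 0 0 0;-0.06 0 -0.46 0 0 0;-0.06 0 -0.6 0 0 0;-0.06 0 -0.6 0 0 0' && python3 - <<'E'
from h import *
state();cp=(.531,-.238,-.1504)
for y in(.068,0,-.068):
    t=T(cp,[(.069,y,0)])[0];print(t)
    rows([(t[0],t[1],.22,-98.6)])
E
```

```text
clock: 26.25
tool_pos: [0.4767, 0.1954, 0.231]
orientation: [-179.2, 0.2, -74.7]
force: [2.2, 1.6, -2.2]
opening: 0.0479
gripper_force: 30.0
26.2 [0.4767 0.1954 0.231 ] [-179.2    0.2  -74.7] q [ 44.   5. -19.   0. -65. -29.] F [ 2.2  1.6 -2.2] 0.0479 29.999565482139587
[ 0.60940976 -0.18110616  0.        ]
1.3275 -0.0944 0.0328 -0.0039 0.0021 0.1330 | mm 399 deg 23.9
[ 0.59922107 -0.24833852  0.        ]
1.5347 -0.0024 0.0307 -0.0039 0.0021 0.1330 | mm 460 deg 23.9
[ 0.58903239 -0.31557088  0.        ]
1.7418 0.0896 0.0287 -0.0039 0.0021 0.1330 | mm 523 deg 23.9
```

```bash
python3 -m inch '1 -0.07 0.03 0 0 0.133;1 -0.07 0.03 0 0 0.133;1 -0.07 0.03 0 0 0.133;1 -0.07 0.03 0 0 0.133;1 -0.07 0.03 0 0 0.133;1 -0.07 0.03 0 0 0.133;1 -0.07 0.03 0 0 0.133;1 -0.07 0.03 0 0 0.133;1 -0.07 0.03 0 0 0.133' && python3 - <<'E'
from h import *
state();rows([(.6094,-.1811,.2,-98.6)])
E
```

```text
clock: 27.0
tool_pos: [0.5726, -0.0936, 0.212]
orientation: [179.9, -0.0, -98.9]
force: [-0.6, -0.1, -3.2]
opening: 0.0472
gripper_force: 30.0
27.0 [ 0.5726 -0.0936  0.212 ] [179.9  -0.  -98.9] q [ 10.  12. -13.   0. -65. -19.] F [-0.6 -0.1 -3.2] 0.0472 29.999020099639893
0.2692 -0.1666 0.0401 0.0003 -0.0002 -0.0018 | mm 96 deg 0.3
```

```bash
python3 -m inch '0.13 -0.08 0 0 0 0;0.24 -0.15 0 0 0 0;0.269 -0.167 0.04 0 0 -0.002;0.269 -0.167 0.04 0 0 -0.002;0.269 -0.167 0.04 0 0 -0.002;0.269 -0.167 0.04 0 0 -0.002' && python3 - <<'E'
from h import *
state();c=cam("wrist");im=snapshot("wrist");cv2.imwrite("pics/e1.png",im[:,:,::-1]);rows([(.6094,-.1811,.073,-98.6)])
cp=(.531,-.238,-.1504)
for t,x in(("short_pocket_1",.069),("long_pocket_1",-.049)):
    for d in landmark_of("wrist",t):
        v=pl(d["uv"],.027,c)[:2]-cp[:2];a=cp[2];print(t,np.round([v[0]*np.cos(a)+v[1]*np.sin(a),-v[0]*np.sin(a)+v[1]*np.cos(a)],4),d["p"])
E
```

```text
clock: 27.5
tool_pos: [0.6095, -0.1776, 0.2007]
orientation: [180.0, 0.0, -98.3]
force: [0.2, -0.2, -2.7]
opening: 0.0474
gripper_force: 30.0
27.5 [ 0.6095 -0.1776  0.2007] [180.    0.  -98.3] q [  1.  18.  -7.  -0. -65. -10.] F [ 0.2 -0.2 -2.7] 0.0474 29.997950792312622
0.0126 -0.0009 0.4270 -0.0002 0.0001 0.0017 | mm 128 deg 0.3
short_pocket_1 [0.0714 0.0661] 0.64
short_pocket_1 [ 0.0702 -0.0685] 0.64
short_pocket_1 [0.0665 0.0004] 0.6
long_pocket_1 [-0.0465  0.0006] 0.8
long_pocket_1 [-0.0529  0.0686] 0.74
long_pocket_1 [-0.0482 -0.0656] 0.66
```

```bash
python3 -m inch '0.01 -0.001 0.1 0 0 0.001;0.01 -0.001 0.2 0 0 0.001;0.01 -0.001 0.28 0 0 0.001;0.01 -0.001 0.34 0 0 0.001;0.01 -0.001 0.39 0 0 0.001;0.01 -0.001 0.42 0 0 0.001;0.01 -0.001 0.436 0 0 0.001;0.01 -0.001 0.436 0 0 0.001;0.01 -0.001 0.436 0 0 0.001'
```

```text
clock: 28.4
tool_pos: [0.6102, -0.1812, 0.0708]
orientation: [-179.9, 0.0, -98.5]
force: [0.2, -0.8, -2.4]
opening: 0.0476
gripper_force: 30.0
```

```bash
python3 -m inch '0 0 0.006 0 0 0;0 0 0.006 0 0 0;0 0 0.006 0 0 0' && python3 -m inch '0 0 0 0 0 0;0 0 0 0 0 0;0 0 0 0 0 0;0 0 -0.03 0 0 0;0 0 -0.1 0 0 0;0 0 -0.2 0 0 0;0 0 -0.32 0 0 0;0 0 -0.45 0 0 0;0 0 -0.5 0 0 0;0 0 -0.5 0 0 0' -0.32 && python3 - <<'E'
from fit import *
state();c=cam("wrist");im=snapshot("wrist");cv2.imwrite("pics/e2.png",im[:,:,::-1])
t=cam("top");it=snapshot("top");cv2.imwrite("pics/t3.png",it[:,:,::-1])
w=T((.531,-.238,-.1504),[(.069,.068,0)])[0]
for n,cc in(("wrist",c),("top",t)):
    E_,p,r=masks(n,"eye_1",cc,w[:2],.05);e,s=fit(E_,reye,(w[0],w[1],-.15),cc,scan=[0],z0=.027);print(n,e,s,w,r)
print([(np.round(pl(d["uv"],0,t),3),round(d["p"],2)) for d in landmark_of("top","eye_1")])
rows([(.602,.270,.2,-75)])
E
```

```text
clock: 28.65
tool_pos: [0.6106, -0.1813, 0.0699]
orientation: [-179.8, 0.0, -98.5]
force: [-1.6, 3.2, 6.0]
opening: 0.0474
gripper_force: 30.0
clock: 29.48
tool_pos: [0.6118, -0.1823, 0.2243]
orientation: [-179.5, -0.0, -98.5]
force: [-0.0, 1.1, -0.2]
opening: 0.058
gripper_force: 0.0
29.5 [ 0.6118 -0.1823  0.2243] [-179.5   -0.   -98.5] q [  1.  17.  -5.   0. -68.  -9.] F [-0.   1.1 -0.2] 0.058 0.0
wrist [ 0.61115052 -0.1794508  -0.15508239] 0.9626756604834177 [ 0.60940976 -0.18110616  0.        ] [291.3, 163.0, 61.9, 32.6]
top [ 0.61195548 -0.16995606 -0.24198748] 0.6070541480377546 [ 0.60940976 -0.18110616  0.        ] [379.9, 160.4, 15.8, 32.8]
[(array([0.516, 0.397, 0.   ]), 0.9), (array([ 0.615, -0.184,  0.   ]), 0.84), (array([ 0.492, -0.239,  0.   ]), 0.75), (array([0.601, 0.269, 0.   ]), 0.73), (array([ 0.3  , -0.189,  0.   ]), 0.7)]
-1.4853 0.2456 0.0561 0.0007 0.0001 -0.1308 | mm 452 deg 23.6
```

```bash
python3 -m inch '-1 0.17 0.02 0 0 -0.13;-1 0.17 0.02 0 0 -0.13;-1 0.17 0.02 0 0 -0.13;-1 0.17 0.02 0 0 -0.13;-1 0.17 0.02 0 0 -0.13;-1 0.17 0.02 0 0 -0.13;-1 0.17 0.02 0 0 -0.13;-1 0.17 0.02 0 0 -0.13' -0.8 && python3 - <<'E'
from h import *
state();rows([(.602,.270,.19,-75)])
E
```

```text
clock: 30.4
tool_pos: [0.6028, 0.1271, 0.2104]
orientation: [179.9, -0.0, -75.0]
force: [0.9, -0.1, 0.9]
opening: 0.0789
gripper_force: 0.0
30.4 [0.6028 0.1271 0.2104] [179.9  -0.  -75. ] q [ 30.  16.  -8.  -0. -66. -15.] F [ 0.9 -0.1  0.9] 0.0789 0.0
-0.4608 -0.1211 0.0677 0.0006 -0.0000 0.0002 | mm 144 deg 0.1
```

```bash
python3 -m inch '-0.13 -0.04 0 0 0 0;-0.26 -0.08 0 0 0 0;-0.39 -0.11 0.03 0 0 0;-0.46 -0.12 0.068 0 0 0;-0.46 -0.12 0.068 0 0 0;-0.46 -0.12 0.068 0 0 0;-0.46 -0.12 0.068 0 0 0;-0.46 -0.12 0.068 0 0 0' && python3 ce.py .602 .270 15 -90
```

```text
clock: 31.07
tool_pos: [0.6031, 0.2642, 0.1915]
orientation: [180.0, -0.0, -75.2]
force: [-0.5, -0.7, 0.4]
opening: 0.0787
gripper_force: 0.0
31.1 [0.6031 0.2642 0.1915] [180.   -0.  -75.2] q [ 41.  20.  -4.   0. -65. -26.] F [-0.5 -0.7  0.4] 0.0787 0.0
0.84 [290.9, 158.7, 62.8, 41.1]
EYE [0.60194986 0.2674121  0.22776816] 13.050154490849923 0.9598121655564049
-0.0116 0.0017 0.3065 -0.0002 0.0000 0.0096 | mm 92 deg 1.7
-0.0116 0.0018 0.4998 -0.0002 0.0000 0.0096 | mm 150 deg 1.7
```

```bash
python3 -m inch '-0.014 0.002 0.13 0 0 0.01;-0.014 0.002 0.25 0 0 0.01;-0.014 0.002 0.35 0 0 0.01;-0.014 0.002 0.42 0 0 0.01;-0.014 0.002 0.47 0 0 0.01;-0.014 0.002 0.498 0 0 0.01;-0.014 0.002 0.498 0 0 0.01;-0.014 0.002 0.498 0 0 0.01' -0.75 && python3 -m inch '0 0 0 0 0 0;0 0 0 0 0 0;0 0 0 0 0 0;0 0 0 0 0 0;0 0 0 0 0 0;0 0 0 0 0 0;0 0 0 0 0 0' 1 && python3 -m inch '0 0 -0.03 0 0 0;0 0 -0.1 0 0 0;0 0 -0.22 0 0 0;0 0 -0.35 0 0 0;0 0 -0.48 0 0 0;0 0 -0.57 0 0 0;0 0 -0.57 0 0 0' && python3 - <<'E'
from h import *
state();rows([(.5992,-.2483,.21,-98.6)])
E
```

```text
clock: 31.83
tool_pos: [0.6018, 0.2688, 0.0427]
orientation: [-180.0, -0.0, -77.0]
force: [-0.8, -0.2, 0.2]
opening: 0.0763
gripper_force: 0.0
clock: 32.42
tool_pos: [0.6014, 0.2693, 0.0426]
orientation: [-180.0, 0.0, -76.9]
force: [-2.2, -0.0, 4.4]
opening: 0.0474
gripper_force: 30.0
clock: 33.0
tool_pos: [0.6039, 0.2704, 0.2209]
orientation: [-179.4, 0.2, -76.9]
force: [0.4, 0.8, -1.3]
opening: 0.0475
gripper_force: 30.0
33.0 [0.6039 0.2704 0.2209] [-179.4    0.2  -76.9] q [ 41.  19.  -2.   0. -68. -28.] F [ 0.4  0.8 -1.3] 0.0475 29.999481439590454
1.6806 0.4077 0.0272 -0.0030 0.0016 0.1206 | mm 519 deg 21.7
```

```bash
python3 -m inch '1 0.24 0.02 0 0 0.12;1 0.24 0.02 0 0 0.12;1 0.24 0.02 0 0 0.12;1 0.24 0.02 0 0 0.12;1 0.24 0.02 0 0 0.12;1 0.24 0.02 0 0 0.12;1 0.24 0.02 0 0 0.12;1 0.24 0.02 0 0 0.12' && python3 - <<'E'
from h import *
state();rows([(.5992,-.2483,.2,-98.6)])
E
```

```text
clock: 33.67
tool_pos: [0.5973, -0.0436, 0.2065]
orientation: [179.9, -0.1, -98.7]
force: [-0.9, -0.3, -2.4]
opening: 0.0473
gripper_force: 30.0
33.7 [ 0.5973 -0.0436  0.2065] [ 1.799e+02 -1.000e-01 -9.870e+01] q [ 15.  14. -11.   0. -65. -23.] F [-0.9 -0.3 -2.4] 0.0473 29.999767541885376
0.6736 -0.1091 0.0219 0.0006 -0.0003 -0.0004 | mm 205 deg 0.1
```

```bash
python3 -m inch '0.13 -0.02 0 0 0 0;0.26 -0.04 0 0 0 0;0.39 -0.06 0 0 0 0;0.52 -0.08 0 0 0 0;0.62 -0.1 0 0 0 0;0.672 -0.109 0.02 0 0 0;0.672 -0.109 0.02 0 0 0;0.672 -0.109 0.02 0 0 0;0.672 -0.109 0.02 0 0 0' && python3 - <<'E'
from h import *
state();rows([(.5992,-.2483,.070,-98.6)])
E
```

```text
clock: 34.42
tool_pos: [0.6008, -0.2433, 0.2005]
orientation: [179.9, 0.0, -98.6]
force: [-0.6, 0.2, -2.4]
opening: 0.0474
gripper_force: 30.0
34.4 [ 0.6008 -0.2433  0.2005] [179.9   0.  -98.6] q [ -5.  19.  -5.  -0. -66.  -4.] F [-0.6  0.2 -2.4] 0.0474 29.999519884586334
0.0174 0.0023 0.4351 0.0004 0.0001 0.0002 | mm 131 deg 0.1
```

```bash
python3 -m inch '0.014 0.002 0.1 0 0 0;0.014 0.002 0.2 0 0 0;0.014 0.002 0.28 0 0 0;0.014 0.002 0.34 0 0 0;0.014 0.002 0.39 0 0 0;0.014 0.002 0.42 0 0 0;0.014 0.002 0.434 0 0 0;0.014 0.002 0.436 0 0 0;0.014 0.002 0.436 0 0 0'
```

```text
clock: 35.17
tool_pos: [0.6008, -0.2472, 0.0711]
orientation: [-179.9, -0.0, -98.5]
force: [0.7, -0.1, -1.9]
opening: 0.048
gripper_force: 30.0
```

```bash
python3 -m inch '0.003 0 0.007 0 0 0;0.003 0 0.007 0 0 0;0.003 0 0.007 0 0 0' && python3 -m inch '0 0 0 0 0 0;0 0 0 0 0 0;0 0 0 0 0 0;0 0 -0.03 0 0 0;0 0 -0.1 0 0 0;0 0 -0.2 0 0 0;0 0 -0.32 0 0 0;0 0 -0.45 0 0 0;0 0 -0.5 0 0 0;0 0 -0.5 0 0 0' -0.32 && python3 - <<'E'
from fit import *
state();c=cam("wrist");im=snapshot("wrist");cv2.imwrite("pics/e3.png",im[:,:,::-1])
t=cam("top");it=snapshot("top")
w=T((.531,-.238,-.1504),[(.069,0,0)])[0]
E_,p,r=masks("wrist","eye_1",c,w[:2],.05);e,s=fit(E_,reye,(w[0],w[1],-.15),c,scan=[0],z0=.027);print(e,s,w,r)
print([(np.round(pl(d["uv"],0,t),3),round(d["p"],2)) for d in landmark_of("top","eye_1")])
rows([(.514,.397,.21,-73.5)])
E
```

```text
clock: 35.42
tool_pos: [0.6012, -0.2483, 0.0701]
orientation: [-179.8, 0.0, -98.5]
force: [-1.3, 4.3, 5.5]
opening: 0.0477
gripper_force: 30.0
clock: 36.25
tool_pos: [0.6023, -0.2496, 0.2249]
orientation: [-179.5, -0.1, -98.5]
force: [0.4, -0.1, -0.3]
opening: 0.0576
gripper_force: 0.0
36.2 [ 0.6023 -0.2496  0.2249] [-1.795e+02 -1.000e-01 -9.850e+01] q [ -5.  18.  -3.   0. -68.  -3.] F [ 0.4 -0.1 -0.3] 0.0576 0.0
[ 0.601958   -0.24909771 -0.1835196 ] 0.9600313479623824 [ 0.59922107 -0.24833852  0.        ] [292.3, 156.8, 59.4, 37.6]
[(array([0.512, 0.401, 0.   ]), 0.93), (array([ 0.601, -0.257,  0.   ]), 0.58), (array([ 0.615, -0.182,  0.   ]), 0.37)]
-2.0854 0.6013 0.0264 0.0004 0.0002 -0.1392 | mm 651 deg 25.1
```

```bash
python3 -m inch '-1 0.29 0 0 0 -0.139;-1 0.29 0 0 0 -0.139;-1 0.29 0 0 0 -0.139;-1 0.29 0 0 0 -0.139;-1 0.29 0 0 0 -0.139;-1 0.29 0 0 0 -0.139;-1 0.29 0 0 0 -0.139;-1 0.29 0 0 0 -0.139' -0.8 && python3 - <<'E'
from h import *
state();rows([(.514,.397,.19,-73.5)])
E
```

```text
clock: 37.12
tool_pos: [0.5572, 0.0643, 0.2172]
orientation: [179.9, 0.0, -73.4]
force: [-0.0, -0.4, 0.4]
opening: 0.0787
gripper_force: 0.0
37.1 [0.5572 0.0643 0.2172] [179.9   0.  -73.4] q [ 27.  10. -15.  -0. -65. -10.] F [-0.  -0.4  0.4] 0.0787 0.0
-1.1038 -0.1786 0.0905 0.0005 0.0000 0.0005 | mm 337 deg 0.1
```

```bash
python3 -m inch '-1 -0.16 0.02 0 0 0;-1 -0.16 0.02 0 0 0;-1 -0.16 0.02 0 0 0;-1 -0.16 0.02 0 0 0;-1 -0.16 0.02 0 0 0;-1 -0.16 0.02 0 0 0;-1 -0.16 0.02 0 0 0;-1 -0.16 0.02 0 0 0;-1 -0.16 0.05 0 0 0;-1 -0.16 0.09 0 0 0' && python3 -m inch '-0.1 -0.02 0 0 0 0;-0.1 -0.02 0 0 0 0;-0.1 -0.02 0 0 0 0;-0.1 -0.02 0 0 0 0' && python3 ce.py .514 .397 16.6 -90
```

```text
clock: 37.95
tool_pos: [0.519, 0.363, 0.19]
orientation: [180.0, -0.0, -73.4]
force: [-0.1, 0.7, 0.2]
opening: 0.0789
gripper_force: 0.0
clock: 38.28
tool_pos: [0.5165, 0.3913, 0.1901]
orientation: [179.9, -0.1, -73.6]
force: [0.1, 0.1, -0.4]
opening: 0.0792
gripper_force: 0.0
38.3 [0.5165 0.3913 0.1901] [ 1.799e+02 -1.000e-01 -7.360e+01] q [ 54.  19.  -6.  -0. -65. -38.] F [ 0.1  0.1 -0.4] 0.0792 0.0
0.96 [287.5, 161.7, 63.1, 41.9]
EYE [0.51454527 0.39627677 0.29523206] 16.915551021242944 0.9696612349914236
-0.0176 0.0025 0.3029 0.0002 -0.0001 -0.0028 | mm 91 deg 0.5
-0.0177 0.0024 0.4962 0.0002 -0.0001 -0.0028 | mm 149 deg 0.5
```

```bash
python3 -m inch '-0.019 0.002 0.13 0 0 -0.003;-0.019 0.002 0.25 0 0 -0.003;-0.019 0.002 0.35 0 0 -0.003;-0.019 0.002 0.42 0 0 -0.003;-0.019 0.002 0.47 0 0 -0.003;-0.019 0.002 0.495 0 0 -0.003;-0.019 0.002 0.495 0 0 -0.003;-0.019 0.002 0.495 0 0 -0.003' -0.75 && python3 -m inch '0 0 0 0 0 0;0 0 0 0 0 0;0 0 0 0 0 0;0 0 0 0 0 0;0 0 0 0 0 0;0 0 0 0 0 0;0 0 0 0 0 0' 1 && python3 -m inch '0 0 -0.03 0 0 0;0 0 -0.1 0 0 0;0 0 -0.22 0 0 0;0 0 -0.35 0 0 0;0 0 -0.48 0 0 0;0 0 -0.57 0 0 0;0 0 -0.57 0 0 0' && python3 - <<'E'
from h import *
state();rows([(.589,-.3145,.21,-98.6)])
E
```

```text
clock: 39.05
tool_pos: [0.5149, 0.3978, 0.0432]
orientation: [-180.0, -0.0, -73.0]
force: [1.1, 0.3, 0.4]
opening: 0.0766
gripper_force: 0.0
clock: 39.63
tool_pos: [0.5144, 0.3981, 0.0432]
orientation: [-180.0, 0.0, -73.0]
force: [-3.1, -0.6, 4.8]
opening: 0.0475
gripper_force: 30.0
clock: 40.22
tool_pos: [0.5169, 0.4001, 0.2215]
orientation: [-179.4, 0.3, -72.9]
force: [1.3, 0.3, -1.9]
opening: 0.0476
gripper_force: 30.0
40.2 [0.5169 0.4001 0.2215] [-179.4    0.3  -72.9] q [ 55.  18.  -3.   0. -68. -38.] F [ 1.3  0.3 -1.9] 0.0476 29.999519884586334
2.3478 0.4696 0.0224 -0.0027 0.0022 0.1426 | mm 718 deg 25.7
```

```bash
python3 -m inch '1 0.1 0 0 0 0.142;1 0.1 0 0 0 0.142;1 0.1 0 0 0 0.142;1 0.1 0 0 0 0.142;1 0.1 0 0 0 0.142;1 0.1 0 0 0 0.142;1 0.1 0 0 0 0.142;1 0.1 0 0 0 0.142' && python3 - <<'E'
from h import *
state();rows([(.589,-.3145,.2,-98.6)])
E
```

```text
clock: 40.88
tool_pos: [0.5731, 0.0974, 0.2132]
orientation: [179.9, -0.1, -98.7]
force: [0.2, 1.0, -3.2]
opening: 0.0475
gripper_force: 30.0
40.9 [0.5731 0.0974 0.2132] [ 1.799e+02 -1.000e-01 -9.870e+01] q [ 29.  12. -13.   0. -65. -38.] F [ 0.2  1.  -3.2] 0.0475 29.998683035373688
1.3491 -0.2604 0.0457 0.0004 -0.0005 -0.0007 | mm 412 deg 0.2
```

```bash
python3 -m inch '1 -0.2 0.02 0 0 0;1 -0.2 0.02 0 0 0;1 -0.2 0.02 0 0 0;1 -0.2 0.02 0 0 0;1 -0.2 0.02 0 0 0;1 -0.2 0.02 0 0 0;1 -0.2 0.02 0 0 0;1 -0.2 0.02 0 0 0;1 -0.2 0.02 0 0 0' && python3 - <<'E'
from h import *
state();rows([(.589,-.3145,.2,-98.6)])
E
```

```text
clock: 41.63
tool_pos: [0.5874, -0.2067, 0.2065]
orientation: [179.9, -0.0, -98.8]
force: [-0.2, 1.8, -3.1]
opening: 0.0475
gripper_force: 30.0
41.6 [ 0.5874 -0.2067  0.2065] [179.9  -0.  -98.8] q [ -1.  16.  -8.   0. -66.  -7.] F [-0.2  1.8 -3.1] 0.0475 29.998940527439117
0.3543 -0.0602 0.0215 0.0007 -0.0001 -0.0010 | mm 108 deg 0.2
```

```bash
python3 -m inch '0.13 -0.02 0 0 0 0;0.24 -0.04 0 0 0 0;0.32 -0.055 0 0 0 0;0.355 -0.06 0.02 0 0 0;0.355 -0.06 0.02 0 0 0;0.355 -0.06 0.02 0 0 0;0.355 -0.06 0.02 0 0 0;0.355 -0.06 0.02 0 0 0' && python3 - <<'E'
from h import *
state();rows([(.589,-.3145,.072,-98.6)])
E
```

```text
clock: 42.3
tool_pos: [0.5906, -0.31, 0.2018]
orientation: [-180.0, 0.0, -98.5]
force: [0.5, -0.2, -2.7]
opening: 0.0475
gripper_force: 30.0
42.3 [ 0.5906 -0.31    0.2018] [-180.     0.   -98.5] q [-11.  21.  -2.  -0. -67.   3.] F [ 0.5 -0.2 -2.7] 0.0475 29.999409914016724
0.0158 0.0030 0.4327 -0.0000 0.0001 0.0007 | mm 130 deg 0.1
```

```bash
python3 -m inch '0.014 0.004 0.1 0 0 0;0.014 0.004 0.2 0 0 0;0.014 0.004 0.28 0 0 0;0.014 0.004 0.34 0 0 0;0.014 0.004 0.39 0 0 0;0.014 0.004 0.42 0 0 0;0.014 0.004 0.431 0 0 0;0.014 0.004 0.433 0 0 0;0.014 0.004 0.433 0 0 0'
```

```text
clock: 43.05
tool_pos: [0.5893, -0.3149, 0.0727]
orientation: [-179.9, -0.0, -98.5]
force: [-0.1, -0.2, -2.2]
opening: 0.0472
gripper_force: 30.0
```

```bash
python3 -m inch '0.002 0 0.008 0 0 0;0.002 0 0.008 0 0 0;0.002 0 0.008 0 0 0' && python3 -m inch '0 0 0 0 0 0;0 0 0 0 0 0;0 0 0 0 0 0;0 0 -0.03 0 0 0;0 0 -0.1 0 0 0;0 0 -0.2 0 0 0;0 0 -0.32 0 0 0;0 0 -0.45 0 0 0;0 0 -0.5 0 0 0;0 0 -0.5 0 0 0' -0.32 && python3 - <<'E'
from fit import *
state();c=cam("wrist");im=snapshot("wrist");cv2.imwrite("pics/e4.png",im[:,:,::-1])
w=T((.531,-.238,-.1504),[(.069,-.068,0)])[0]
E_,p,r=masks("wrist","eye_1",c,w[:2],.05);e,s=fit(E_,reye,(w[0],w[1],-.15),c,scan=[0],z0=.027);print(e,s,w,r)
E
```

```text
clock: 43.3
tool_pos: [0.5897, -0.3157, 0.0713]
orientation: [-179.8, -0.0, -98.5]
force: [0.1, 4.1, 6.5]
opening: 0.0476
gripper_force: 30.0
clock: 44.13
tool_pos: [0.5906, -0.317, 0.2262]
orientation: [-179.5, -0.1, -98.5]
force: [-0.9, 0.2, -0.4]
opening: 0.0578
gripper_force: 0.0
44.1 [ 0.5906 -0.317   0.2262] [-1.795e+02 -1.000e-01 -9.850e+01] q [-12.  20.  -1.   0. -69.   3.] F [-0.9  0.2 -0.4] 0.0578 0.0
[ 0.59016436 -0.31449623 -0.11035252] 0.9195676905574517 [ 0.58903239 -0.31557088  0.        ] [293.1, 160.5, 59.7, 37.3]
```

```bash
python3 - <<'E'
from h import *
cp=(.531,-.238,-.1504)
a=T(cp,[(0,-.07,0),(0,-.27,0)]);print(a)
rows([(.59,-.317,.32,-98.6),(a[1][0],a[1][1],.32,-98.6),(a[1][0],a[1][1],.237,-98.6)])
c=cam("top");im=snapshot("top");cv2.imwrite("pics/t5.png",im[:,:,::-1])
print([(d["uv"],d["p"]) for d in landmark_of("top","lid_edge")])
for th in(1.7,1.8,1.9,2): print(th,proj(T(cp,[(0,-.109+.218*np.cos(th),.065+.218*np.sin(th))]),c))
E
```

```text
[[ 0.52051165 -0.30720979  0.        ]
 [ 0.49054492 -0.50495203  0.        ]]
0.0031 -0.0057 -0.3299 -0.0008 -0.0000 0.0003 | mm 99 deg 0.1
0.6719 0.2290 -0.3305 -0.0008 -0.0000 0.0003 | mm 235 deg 0.1
0.6719 0.2296 -0.0538 -0.0008 -0.0000 0.0003 | mm 214 deg 0.1
[([508.2, 213.2], 0.94)]
1.7 [[494.96921869 210.56461356]]
1.8 [[503.94420782 212.34882422]]
1.9 [[512.21283805 214.12436043]]
2 [[519.65176646 215.86228154]]
```

```bash
python3 -m inch '0 0 -0.13 0 0 0;0 0 -0.26 0 0 0;0 0 -0.33 0 0 0;0.13 0.04 -0.33 0 0 0;0.27 0.09 -0.33 0 0 0;0.4 0.13 -0.33 0 0 0;0.53 0.18 -0.33 0 0 0;0.67 0.229 -0.33 0 0 0;0.67 0.229 -0.33 0 0 0;0.67 0.229 -0.33 0 0 0' 1 && python3 - <<'E'
from h import *
cp=(.531,-.238,-.1504);state()
a=T(cp,[(0,-.27,.237),(0,-.14,.237)])
rows([(*a[0],-98.6),(*a[1],-98.6)])
E
```

```text
clock: 45.17
tool_pos: [0.4885, -0.5065, 0.3161]
orientation: [179.8, 0.1, -98.8]
force: [0.6, 1.4, 0.1]
opening: 0.0013
gripper_force: 0.0
45.2 [ 0.4885 -0.5065  0.3161] [ 1.798e+02  1.000e-01 -9.880e+01] q [-30.  21.  13.   0. -82.  21.] F [0.6 1.4 0.1] 0.0013 0.0
-0.0057 -0.0070 0.2637 0.0011 0.0004 -0.0010 | mm 79 deg 0.3
-0.4391 -0.0058 0.2643 0.0011 0.0004 -0.0010 | mm 154 deg 0.3
```

```bash
python3 -m inch '0 -0.006 0.1 0 0 0;0 -0.006 0.2 0 0 0;0 -0.006 0.264 0 0 0;-0.1 -0.006 0.264 0 0 0;-0.17 -0.006 0.264 0 0 0;-0.24 -0.006 0.264 0 0 0;-0.31 -0.006 0.264 0 0 0;-0.38 -0.006 0.264 0 0 0;-0.44 -0.006 0.264 0 0 0;-0.44 -0.006 0.264 0 0 0' && cat > lid.py <<'E'
from h import *
cp=(.531,-.238,-.1504);state();c=cam("top");im=snapshot("top");cv2.imwrite("pics/lid.png",im[:,:,::-1])
L=landmark_of("top","lid_edge");print([(np.round(d["uv"],1),round(d["p"],2)) for d in L])
th=np.arange(0,2,.01);P=proj(T(cp,np.c_[0*th,-.109+.218*np.cos(th),.065+.218*np.sin(th)]),c)
for d in L[:2]: e=np.linalg.norm(P-d["uv"],axis=1);print("theta",th[e.argmin()],e.min())
S=.17
for t in (1.4,1.2,1.0,.8,.6,.45,.3,.2,.1,.03,0,-.03):
    y=-.109+S*np.cos(t)-.034*np.sin(t)-.0095;z=.065+S*np.sin(t)+.034*np.cos(t);print(t,end=" : ");rows([(*T(cp,[(0,y,z)])[0],-98.6)])
E
python3 lid.py
```

```text
clock: 46.0
tool_pos: [0.513, -0.3708, 0.2394]
orientation: [-180.0, 0.0, -98.4]
force: [0.2, -0.2, -0.8]
opening: 0.0001
gripper_force: 0.0
46.0 [ 0.513  -0.3708  0.2394] [-180.     0.   -98.4] q [-18.  16.  -4.  -0. -70.  10.] F [ 0.2 -0.2 -0.8] 0.0001 0.0
[]
1.4 : -0.0424 0.0057 0.0017 0.0002 0.0001 0.0011 | mm 13 deg 0.2
1.2 : -0.1574 0.0053 0.0102 0.0002 0.0001 0.0011 | mm 47 deg 0.2
1.0 : -0.2685 0.0048 0.0414 0.0002 0.0001 0.0011 | mm 82 deg 0.2
0.8 : -0.3712 0.0044 0.0941 0.0002 0.0001 0.0011 | mm 115 deg 0.2
0.6 : -0.4614 0.0040 0.1661 0.0002 0.0001 0.0011 | mm 147 deg 0.2
0.45 : -0.5186 0.0038 0.2311 0.0002 0.0001 0.0011 | mm 170 deg 0.2
0.3 : -0.5655 0.0035 0.3039 0.0002 0.0001 0.0011 | mm 193 deg 0.2
0.2 : -0.5904 0.0034 0.3560 0.0002 0.0001 0.0011 | mm 207 deg 0.2
0.1 : -0.6101 0.0033 0.4103 0.0002 0.0001 0.0011 | mm 221 deg 0.2
0.03 : -0.6205 0.0032 0.4494 0.0002 0.0001 0.0011 | mm 230 deg 0.2
0 : -0.6242 0.0032 0.4663 0.0002 0.0001 0.0011 | mm 234 deg 0.2
-0.03 : -0.6273 0.0032 0.4834 0.0002 0.0001 0.0011 | mm 238 deg 0.2
```

```bash
python3 -m inch '-0.042 0.004 0.002 0 0 0;-0.157 0.004 0.01 0 0 0;-0.215 0.004 0.025 0 0 0;-0.268 0.004 0.041 0 0 0;-0.32 0.004 0.066 0 0 0;-0.371 0.004 0.094 0 0 0;-0.42 0.004 0.13 0 0 0;-0.461 0.004 0.166 0 0 0;-0.518 0.004 0.231 0 0 0;-0.518 0.004 0.231 0 0 0' && python3 lid.py
```

```text
clock: 46.93
tool_pos: [0.5321, -0.2182, 0.166]
orientation: [179.7, 0.1, -98.5]
force: [-0.7, -0.7, -0.7]
opening: 0.0003
gripper_force: 0.0
46.9 [ 0.5321 -0.2182  0.166 ] [ 1.797e+02  1.000e-01 -9.850e+01] q [ -3.  14. -17.  -0. -59.  -6.] F [-0.7 -0.7 -0.7] 0.0003 0.0
[(array([385.7, 198.1]), 0.84)]
theta 0.45 0.6373821629223918
1.4 : 0.4706 0.0009 -0.2309 0.0008 -0.0001 0.0006 | mm 157 deg 0.2
1.2 : 0.3556 0.0007 -0.2225 0.0008 -0.0001 0.0006 | mm 126 deg 0.2
1.0 : 0.2445 0.0003 -0.1914 0.0008 -0.0001 0.0006 | mm 93 deg 0.2
0.8 : 0.1417 -0.0000 -0.1388 0.0008 -0.0001 0.0006 | mm 60 deg 0.2
0.6 : 0.0515 -0.0004 -0.0669 0.0008 -0.0001 0.0006 | mm 25 deg 0.2
0.45 : -0.0058 -0.0007 -0.0019 0.0008 -0.0001 0.0006 | mm 2 deg 0.2
0.3 : -0.0527 -0.0009 0.0709 0.0008 -0.0001 0.0006 | mm 26 deg 0.2
0.2 : -0.0777 -0.0011 0.1230 0.0008 -0.0001 0.0006 | mm 44 deg 0.2
0.1 : -0.0974 -0.0013 0.1773 0.0008 -0.0001 0.0006 | mm 61 deg 0.2
0.03 : -0.1079 -0.0014 0.2163 0.0008 -0.0001 0.0006 | mm 73 deg 0.2
0 : -0.1115 -0.0015 0.2333 0.0008 -0.0001 0.0006 | mm 78 deg 0.2
-0.03 : -0.1147 -0.0015 0.2503 0.0008 -0.0001 0.0006 | mm 83 deg 0.2
```

View pics/lid.png

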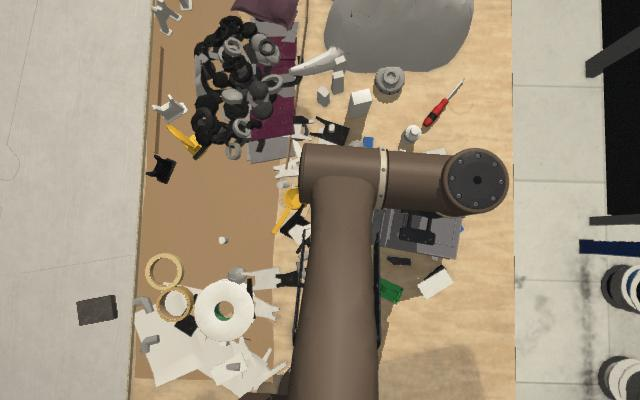

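```bash
python3 -m inch '-0.03 0 0.035 0 0 0;-0.053 0 0.071 0 0 0;-0.078 0 0.123 0 0 0;-0.09 0 0.15 0 0 0;-0.097 0 0.177 0 0 0;-0.103 0 0.197 0 0 0;-0.107 0 0.213 0 0 0;-0.11 0 0.226 0 0 0;-0.11 0 0.23 0 0 0;-0.11 0 0.23 0 0 0'
```

```text
clock: 47.87
tool_pos: [0.5387, -0.1876, 0.1006]
orientation: [180.0, -0.0, -98.5]
force: [0.1, -0.4, -0.1]
opening: 0.0005
gripper_force: 0.0
```

```bash
python3 -m inch '0 0 0.004 0 0 0;0 0 0.006 0 0 0;0 0 0.008 0 0 0;0 0 0.008 0 0 0;0 0 0.008 0 0 0'; python3 -m inch '0 0 0.003 0 0 0;0 0 0.006 0 0 0;0 0 0.006 0 0 0'
```

```text
clock: 48.28
tool_pos: [0.539, -0.1876, 0.0993]
orientation: [-180.0, -0.0, -98.5]
force: [-1.5, 1.5, 6.3]
opening: 0.0006
gripper_force: 2.9
clock: 48.53
tool_pos: [0.5391, -0.1876, 0.0991]
orientation: [-179.9, -0.0, -98.5]
force: [-6.3, 5.1, 19.3]
opening: 0.0006
gripper_force: 9.9
```

```bash
python3 -m inch '0 0 -0.03 0 0 0;0 0 -0.1 0 0 0;0 0 -0.23 0 0 0;0 0 -0.36 0 0 0;0 0 -0.5 0 0 0;-0.13 0 -0.55 0 0 0;-0.26 0 -0.55 0 0 0;-0.39 0 -0.55 0 0 0;-0.52 0 -0.55 0 0 0;-0.65 0 -0.55 0 0 0' && python3 -m inch '-0.13 0 0 0 0 0;-0.26 0 0 0 0 0;-0.39 0 0 0 0 0;-0.52 0 0 0 0 0;-0.6 0 0 0 0 0;-0.6 0 0 0 0 0' && python3 lid.py | head -4; python3 - <<'E'
import cv2
from h import *
im=snapshot("scene");a=im[150:330,300:560,::-1];b=cv2.imread("pics/lid.png")[130:310,340:600]
cv2.imwrite("pics/fin.png",cv2.resize(np.hstack([a,b])[:, :],(796,276)))
E
```

```text
clock: 49.37
tool_pos: [0.5677, 0.0068, 0.2623]
orientation: [-179.9, 0.0, -98.6]
force: [1.2, -0.7, 0.1]
opening: 0.0001
gripper_force: 0.0
clock: 49.87
tool_pos: [0.5949, 0.1876, 0.261]
orientation: [180.0, 0.0, -98.3]
force: [0.7, -1.5, -0.2]
opening: 0.0007
gripper_force: 0.0
49.9 [0.5949 0.1876 0.261 ] [180.    0.  -98.3] q [ 35.  15.  -3.  -0. -72. -44.] F [ 0.7 -1.5 -0.2] 0.0007 0.0
[(array([374.2, 200. ]), 0.58)]
theta 0.08 1.5491312229883596
1.4 : 1.8335 0.0033 0.0776 0.0002 -0.0002 0.0009 | mm 551 deg 0.2
```

View pics/fin.png

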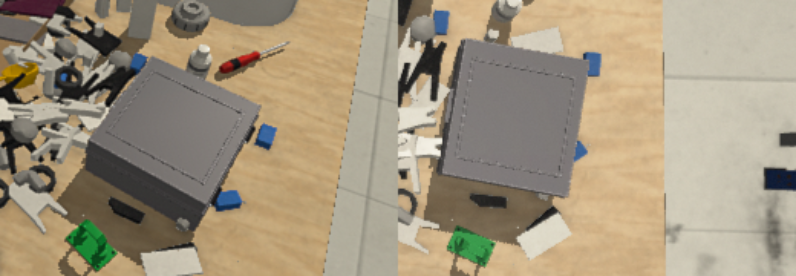

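```bash
python3 -c "
from plant import *
print(close_job())"
```

```text
the job is handed in; nothing more can be done
None
```

I handed the job in at about 50 s: both hooks that were present (the third was absent) are off their plates and flat in the left and middle long pockets, all three eye plates stand in the short pockets, and the lid is pressed down to a hard stop at 99 mm; no verdict came back.

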